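# Pack the radio kit into its tray

## Task

Pack the radio kit away: stand the battery case, the flux jar, the generator and the speaker side by side in the plywood tray, each upright as it stands now and flat on the tray's floor, and push the black sleeve fully down onto the generator's spigot. Never tip the glass jar over, and leave the solder spool, sponge tin and screwdriver where they are.

Things in the scene. Friction and masses are not known exactly. Their poses are not given: they have to be found in the camera images.
- tray: The open plywood tray, fixed to the bench, outside 118 (its x) x 168 (its y) x 28 mm high. Inside it is 110 (x) x 160 (y) mm; walls 4 mm, floor 5 mm thick, so walls stand 23 mm above the inner floor. Origin: centre of its underside, z up. 
- battery_case: Long low grey battery case, a plain bar 150 (its x) x 40 (its y) x 42 mm high, with four thin dark bars across its top. About 220 g. Origin: centre of its underside, z up. 
- jar: Amber glass flux jar with a closed white lid, an upright cylinder 56 mm in diameter (lid as wide as the body) and 84 mm high, its bottom edge rounded by about 5 mm. About 200 g. Origin: centre of its underside, z up. 
- generator: Grey generator block with dark vents, 58 (its x) x 50 (its y) x 72 mm high, with a round steel spigot 16 mm in diameter standing 24 mm up from the middle of its top (96 mm high in all; the spigot's tip is bevelled). About 300 g. Origin: centre of its underside, z up. 
- spigot_base (a point): Point on the generator's axis at the foot of the spigot, 72 mm above the generator's underside; axes as the generator's.
- speaker: White speaker block with a round black grille on its two wide faces, 58 (its x) x 40 (its y) x 78 mm high. About 180 g. Origin: centre of its underside, z up. 
- sleeve: Black rigid plastic sleeve, a tube open at both ends, 32 mm outside, 20 mm bore, 44 mm high, standing upright; either end may go first. About 30 g. Origin: centre of its lower end, z along the bore.
- sleeve_mid (a point): Middle of the sleeve's bore, 22 mm from either end; z along the bore.
- spool: Bystander: solder spool standing upright, black flanges 48 mm in diameter, 44 mm high. Origin: centre of its underside, z up. 
- sponge_tin: Bystander: small metal tin with a brown sponge, 44 (its x) x 60 (its y) x 20 mm, its wire bail rises to 31 mm. Origin: centre of its underside, z up. 
- screwdriver: Bystander: screwdriver lying along its x, handle towards its -x, about 170 mm long, under 35 mm high. Origin: underside, near the middle.
Things that resemble listed ones, but are neither listed nor needed, are in the scene too. What is shaped like the generator but blue is not meant.

How it is judged:
At the end, for the whole second after the job is handed in: Battery case, jar, generator and speaker all stand in the tray: underside less than 5 mm above the tray's inner floor, tilted less than 0.1 rad, at rest; the sleeve is on the generator's spigot, within 5 mm of its axis, aligned within 0.12 rad, its end within 4 mm of the generator's top, at rest (x of battery_case in the frame of tray between -0.05 and 0.05 m and y of battery_case in the frame of tray between -0.075 and 0.075 m and z of battery_case in the frame of tray between 0 and 0.01 m and angle between each of battery_case, jar, generator, speaker's own z axis and vertical below 0.1 rad and linear speed of each of battery_case, jar, generator, speaker, sleeve below 0.02 m/s and x of jar in the frame of tray between -0.05 and 0.05 m and y of jar in the frame of tray between -0.075 and 0.075 m and z of jar in the frame of tray between 0 and 0.01 m and x of generator in the frame of tray between -0.05 and 0.05 m and y of generator in the frame of tray between -0.075 and 0.075 m and z of generator in the frame of tray between 0 and 0.01 m and x of speaker in the frame of tray between -0.05 and 0.05 m and y of speaker in the frame of tray between -0.075 and 0.075 m and z of speaker in the frame of tray between 0 and 0.01 m and horizontal distance between sleeve_mid and spigot_base below 0.005 m and z of sleeve_mid in the frame of spigot_base between 0.018 and 0.026 m and angle between the z axis of sleeve and the z axis of generator, either way round below 0.12 rad); the robot touches nothing.
It fails at once if the glass jar is tipped over (more than 0.8 rad) (angle between jar's own z axis and vertical above 0.8 rad).
It fails at once if the solder spool, sponge tin or screwdriver is moved more than 30 mm (distance of any of spool, sponge_tin, screwdriver from where it was at the start of the episode above 0.03 m).
It also fails if it takes over 72 s, if anything falls off the work surface, if the arm or the gripper's body presses on something with over 40 N, if the wrist force passes 120 N, or if a joint passes its speed limit or range.

## Robot

A 6-joint arm with a two-finger parallel gripper is mounted at the origin on the work surface. World frame = base frame: x ahead of the robot, y to its left, z up, the work surface at z = 0. Lengths are in m, angles in rad, forces in N, time in s.
With the tool pointing down it reaches from about 0.3 to 0.825 m from the base axis. Payload 5.4 kg.
Tool frame: the origin (TCP) lies on the centre line of the jaws, within the pads' length; the fingertips stand 17 mm ahead of it and the grasp point (between the pads) lies 2 mm behind it (arm.tip_extent is the distance from the TCP to the fingertips, in m); z points along the fingers, y is the direction in which the jaws open and shut (so a half turn about z gives the same grasp; the last joint's range is limited). The gripper opens to 92 mm and grips with 3 to 60 N. Pads are 20 mm wide; open, the fingers measure 128 mm over their backs; the gripper's body (75 mm by 189 mm) begins 69 mm behind the grasp point.
Start: joints at [0.907, 0.158, 1.597, -0, 1.386, -0.21], TCP at [0.252, 0.517, 0.232] pointing down, gripper open.
Joint ranges: [-2.91, 2.91], [-0.94, 2.29], [0.18, 2.7], [-1.29, 4.43], [0.17, 2.64], [-3, 3]. Speed limits (rad/s): [2.57, 2.57, 3.14, 3.14, 3.14, 3.14].

## Interface

Orientations are given as a unit quaternion [x, y, z, w].
In Python, from rig import status, viewer, arm, finder gives the robot as it stands. The module is installed in compiled form; this text tells all that it offers.
- The arm moves only by the shell command python3 -m crank 'ROWS' [FORCE]. ROWS is JSON, a list that holds one entry, the list of rows, each a list of 7 numbers: the shift along the tool's x, y, z in m, then the turn, a rotation vector about the tool's x, y, z in rad, then the finger opening in m, from 0 to 0.0919. A call has 1 to 5 rows; each row is the pose to reach, as a shift and turn from the pose measured when the call began, along the tool's axes at that moment; what a row does not reach only later rows make up. A row lasts 1/12 s, in which the tool goes at most 41.7 mm and 7.16 degrees, less where a joint would pass 70% of its speed; a pose out of reach is approached as far as the arm can. A call with a gripper value outside its range is refused whole. The fingers move at their own pace and stop on an object; FORCE is the grip in N (left out, the last holds). Time passes only in rows, so rows that repeat a pose let the fingers close. It gives the time, the measured TCP pose, the force and the opening at its end, in the units of the state.
- status.get_state(): the state, without advancing time (a new reading comes with each control period).
- viewer.camera(name): name is "side" or "top" or "wrist"; returns (picture, depth): 400x640x3 uint8, red, green, blue; 400x640 float32, m along the optical axis (not along the pixel's ray), 0 where there is no reading.
- viewer.camera_info(name): a dict with "camera_matrix" (3x3 intrinsics, pixels), "T" (4x4, takes a point from camera to world coordinates); the wrist camera has in their place "hand_eye" (4x4, takes a point from camera to tool coordinates, whose origin is the TCP and whose axes are the flange's). Camera axes: x right, y down, z forward; pixel columns grow to the right and rows downward; lengths in m; the calibration is good to about 2 mm. A picture is of the moment at which its call begins: read the wrist's pose just before it. camera_info takes no time and is no camera call.
- arm.job_done(): hands the job in, once; it reports no verdict.
Trained networks look in the newest picture that a camera, given by its name, has taken for a name from the list of things; names that differ only in an ending like _2 or _b are one class to them, and where a whole thing is asked for, a point or a joint stands for the part that bears it (a point fixed in the world has none). Each returns a list of dicts, best first, with "score" (0 to 1); they miss things now and then, are a little off and sometimes report something else, mostly with a low value. They report only what shows in the picture. A call takes as long as a camera call. They do not tell look-alikes from the thing itself.
- finder.recognise(query, camera): "rect" ([centre column, centre row, width, height] in pixels, round what is visible of it).
- finder.spot_point(query, camera): "xy" ([column, row] in pixels: a listed point, or the origin of a listed thing).
The state is a dict: "time": time; "qpos": joint angles; "joint_velocities": joint speeds; "joint_efforts": joint torques, N m; "tool_pos": TCP position; "eef_rot": TCP orientation; "contact_force": force on the tool from outside, world axes, zero at the start; "wrist_torque": the same for the moment, N m; "width": finger opening in m.
Only numpy, scipy, OpenCV 4.12 (cv2) and the standard library are available. Lean on these libraries where they do the work, as an engineer would, in place of code of your own. Each camera call takes 0.05 s, during which the arm holds its last target.

## Working session

There is one attempt and no reset: what is moved stays moved. The work goes in short steps, Python scripts to look and compute and a shell command to move; the robot and the scene stay as the last step left them, time stands still between calls to the robot, and variables do not carry over. Pictures are saved under pics/ and viewed, and the job is handed in when it is done.

```bash
mkdir -p pics; ls
cat > h.py <<'E'
import numpy as np, cv2
from rig import status, viewer, arm, finder
from scipy.spatial.transform import Rotation as R
def cam(name):
    s=status.get_state(); p,d=viewer.camera(name); i=viewer.camera_info(name)
    K=np.array(i["camera_matrix"])
    if "T" in i: T=np.array(i["T"])
    else:
        W=np.eye(4);W[:3,:3]=R.from_quat(s["eef_rot"]).as_matrix();W[:3,3]=s["tool_pos"];T=W@np.array(i["hand_eye"])
    return p,d,K,T
def cloud(d,K,T):
    v,u=np.mgrid[:d.shape[0],:d.shape[1]]
    P=np.stack([(u-K[0,2])/K[0,0]*d,(v-K[1,2])/K[1,1]*d,d],-1)
    return P@T[:3,:3].T+T[:3,3]
def proj(p,K,T):
    c=(np.asarray(p)-T[:3,3])@T[:3,:3]; return K[0,0]*c[0]/c[2]+K[0,2],K[1,1]*c[1]/c[2]+K[1,2]
def save(n,p): cv2.imwrite("pics/"+n,p[...,::-1])
E
python3 - <<'E'
from h import *
print(status.get_state())
for n in("top","side","wrist"):
    p,d,K,T=cam(n); save(n+"0.png",p); print(n,K.tolist(),T.round(3).tolist()); np.savez(n+"0.npz",p=p,d=d,K=K,T=T)
    for q in ("tray","battery_case","jar","generator","speaker","sleeve","spool","sponge_tin","screwdriver"):
        for r in finder.recognise(q,n)[:3]: print(q,np.round(r["rect"]).tolist(),round(r["score"],2))
E
```

```text
pics
{'time': 0.0, 'qpos': array([ 9.06913711e-01,  1.59037552e-01,  1.59824493e+00,  3.56710785e-06,
        1.38621590e+00, -2.10133988e-01]), 'joint_velocities': array([ 0.00049256, -0.00173795,  0.00044538,  0.00100289,  0.00125795,
        0.00018817]), 'joint_efforts': array([-1.26753181e-03, -3.85556173e+01, -3.22110200e+01,  7.00461748e-02,
        3.77543271e-02, -1.20663744e-04]), 'tool_pos': array([0.25169687, 0.51630897, 0.23061901]), 'eef_rot': array([ 2.24933258e-01,  9.74373707e-01, -8.62572775e-04, -4.04869164e-04]), 'contact_force': array([0.20383853, 0.17977007, 0.44473118]), 'wrist_torque': array([-0.01217268,  0.0439784 ,  0.07811797]), 'width': 0.09197793796041907}
top [[490.98241725992165, 0.0, 321.2401577453399], [0.0, 490.98241725992165, 202.38550443511977], [0.0, 0.0, 1.0]] [[0.006, -0.986, 0.167, 0.32], [-1.0, -0.001, 0.025, -0.014], [-0.024, -0.167, -0.986, 1.214], [0.0, 0.0, 0.0, 1.0]]
tray [329.0, 194.0, 71.0, 52.0] 0.84
battery_case [502.0, 202.0, 20.0, 57.0] 0.73
jar [222.0, 233.0, 34.0, 24.0] 0.55
generator [476.0, 273.0, 40.0, 25.0] 0.85
generator [43
[... 654 characters left out ...]
0, 34.0] 0.6
generator [362.0, 335.0, 41.0, 50.0] 0.82
generator [363.0, 289.0, 34.0, 47.0] 0.81
speaker [418.0, 239.0, 30.0, 39.0] 0.59
sleeve [403.0, 275.0, 14.0, 21.0] 0.53
spool [267.0, 173.0, 18.0, 20.0] 0.73
sponge_tin [301.0, 161.0, 23.0, 21.0] 0.66
screwdriver [233.0, 152.0, 48.0, 21.0] 0.67
screwdriver [267.0, 173.0, 15.0, 21.0] 0.56
screwdriver [401.0, 277.0, 17.0, 20.0] 0.37
wrist [[325.31157848830907, 0.0, 321.28420565626055], [0.0, 325.31157848830907, 203.1623177221908], [0.0, 0.0, 1.0]] [[0.438, 0.864, 0.248, 0.182], [0.899, -0.421, -0.121, 0.552], [-0.0, 0.276, -0.961, 0.385], [0.0, 0.0, 0.0, 1.0]]
jar [210.0, 381.0, 54.0, 34.0] 0.83
screwdriver [337.0, 361.0, 52.0, 78.0] 0.98
```

View pics/top0.png

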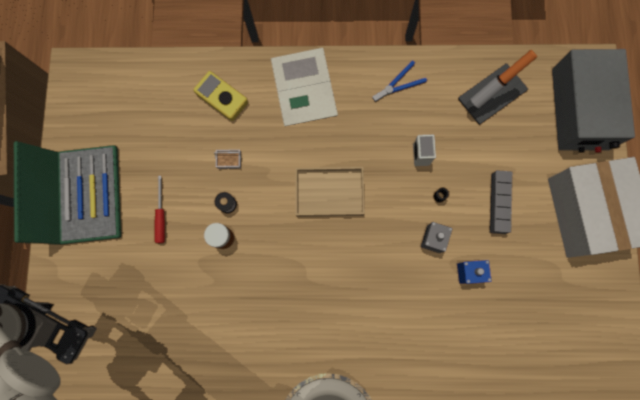

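View pics/side0.png

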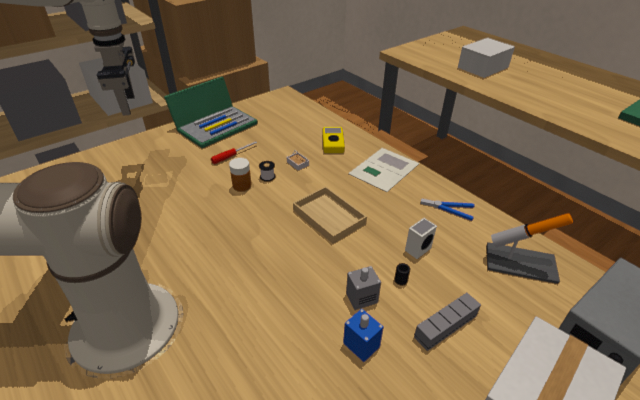

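Run:
```python
from h import *
z=np.load("top0.npz");p=z["p"]
a=cv2.resize(p[120:300,400:530],None,fx=4,fy=4,interpolation=cv2.INTER_CUBIC)[:600]
save("top0crop.png",a)
P=cloud(z["d"],z["K"],z["T"])
# orthographic height map: top points per object
z2=np.load("side0.npz");P2=cloud(z2["d"],z2["K"],z2["T"])
def fit(name,x0,y0,r,zl,zh):
    for nm,Q in(("top",P),("side",P2)):
        q=Q.reshape(-1,3); m=(abs(q[:,0]-x0)<r)&(abs(q[:,1]-y0)<r)&(q[:,2]>zl)&(q[:,2]<zh); q=q[m]
        if len(q)<5: print(name,nm,len(q));continue
        (c,s,a)=cv2.minAreaRect(q[:,:2].astype(np.float32)*1000)
        print(name,nm,len(q),"med z",np.median(q[:,2]).round(4),"rect",np.round(c,1),np.round(s,1),round(a,1),"mean",(q[:,:2].mean(0)*1000).round(1))
for n,(u,v) in dict(tray=(329,194),bat=(502,202),jar=(222,233),g1=(476,273),g2=(436,238),sp=(424,149),sl=(443,194),spool=(225,205),tin=(225,159),scr=(162,213)).items():
    print(n,P[v,u].round(3))
print("table",np.median(P[150:260,250:280,2]))
```

```text
tray [ 0.547 -0.003  0.005]
bat [ 0.52  -0.418  0.042]
jar [0.439 0.244 0.085]
g1 [ 0.35  -0.337  0.082]
g2 [ 0.431 -0.252  0.07 ]
sp [ 0.642 -0.229  0.077]
sl [ 0.547 -0.286  0.007]
spool [0.512 0.249 0.045]
tin [0.634 0.26  0.018]
scr [0.496 0.411 0.018]
table 0.00017710371856538565
```

View pics/top0crop.png

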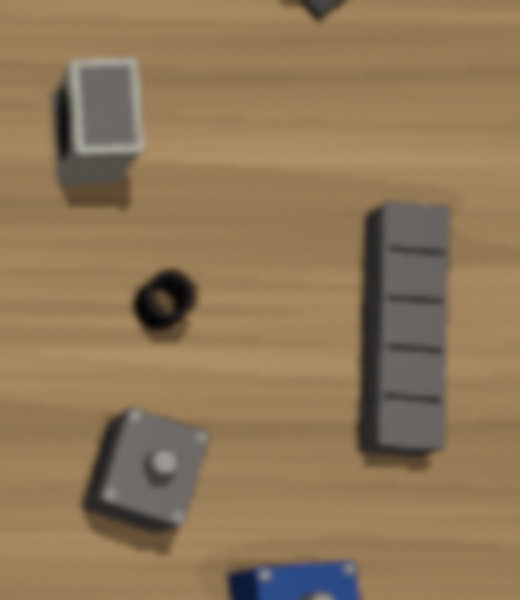

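```bash
cat >> h.py <<'E'
def fit(name,Q,x0,y0,r,zl,zh,show=True):
    q=Q.reshape(-1,3); m=(abs(q[:,0]-x0)<r)&(abs(q[:,1]-y0)<r)&(q[:,2]>zl)&(q[:,2]<zh); q=q[m]
    if len(q)<5: print(name,"few",len(q)); return
    (c,s,a)=cv2.minAreaRect(q[:,:2].astype(np.float32)*1000)
    print(name,len(q),"medz",np.median(q[:,2]).round(4),"rect",np.round(c,1),np.round(s,1),round(a,1),"mean",(q[:,:2].mean(0)*1000).round(1))
objs=dict(tray=(.55,-.005,.11,.02,.034),bat=(.52,-.418,.09,.036,.048),jar=(.44,.244,.04,.079,.09),gen=(.431,-.252,.045,.067,.077),spig=(.431,-.252,.045,.09,.102),sp=(.642,-.229,.05,.072,.084),sl=(.547,-.286,.03,.038,.05),spool=(.512,.249,.04,.038,.05),tin=(.634,.26,.05,.012,.035))
E
python3 - <<'E'
from h import *
for n in("top","side"):
    z=np.load(n+"0.npz");P=cloud(z["d"],z["K"],z["T"])
    for k,v in objs.items(): fit(n+" "+k,P,*v)
E
```

```text
top tray 467 medz 0.0274 rect [551.5  -4.6] [119.5 166.9] 1.0 mean [551.5  -4. ]
top bat 1057 medz 0.0425 rect [ 523.7 -421.3] [ 42.3 150.3] 85.3 mean [ 522.3 -420.4]
top jar 438 medz 0.0841 rect [435.9 257.9] [53.9 51.4] 0.4 mean [435.5 258.5]
top gen 491 medz 0.0724 rect [ 435.  -257.8] [50.3 58.8] 71.3 mean [ 434.3 -257.1]
top spig 39 medz 0.0953 rect [ 434.9 -257.4] [14.  15.1] 11.5 mean [ 434.7 -257.2]
top sp 408 medz 0.0783 rect [ 648.4 -234.7] [58.5 39.7] 1.3 mean [ 648.1 -234.4]
top sl 91 medz 0.044 rect [ 541.4 -277.1] [30.6 31.3] 41.9 mean [ 541.3 -276.8]
top spool 298 medz 0.044 rect [521.7 253. ] [45.6 46.9] 1.9 mean [521.4 252.5]
top tin 404 medz 0.0161 rect [635.8 253.4] [66.2 45.8] 89.9 mean [635.1 252.9]
side tray 502 medz 0.0259 rect [551.   -2.2] [122.  175.4] 0.6 mean [548.7 -10.1]
side bat 1266 medz 0.0419 rect [ 522.6 -421.3] [ 41.5 152.1] 85.9 mean [ 518.4 -422. ]
side jar 194 medz 0.0837 rect [435.  257.2] [51.4 55.4] 79.4 mean [434.6 256.3]
side gen 457 medz 0.072 rect [ 434.1 -256.9] [53.  57.7] 71.5 mean [ 430.3 -260.2]
side spig 42 medz 0.0947 rect [ 432.4 -258.4] [12.9 14.8] 25.7 mean [ 432.5 -259.3]
side sp 308 medz 0.0778 rect [ 648.7 -235.1] [60.8 40.2] 2.1 mean [ 645.8 -236.4]
side sl 104 medz 0.0433 rect [ 540.5 -277. ] [30.3 30.3] 24.2 mean [ 540.  -277.3]
side spool 135 medz 0.0436 rect [521.6 252.3] [48.3 45.9] 47.8 mean [520.8 251.3]
side tin 193 medz 0.0161 rect [635.7 253.2] [47.8 65.9] 6.5 mean [636.2 253.6]
```

```bash
cat >> h.py <<'E'
def pose(x,y,z,th):  # tool down, tool-y direction at angle th deg
    t=np.radians(th); yy=np.array([np.cos(t),np.sin(t),0]); zz=np.array([0,0,-1.]); xx=np.cross(yy,zz)
    M=np.eye(4); M[:3,:3]=np.c_[xx,yy,zz]; M[:3,3]=x,y,z; return M
def cur():
    s=status.get_state(); M=np.eye(4);M[:3,:3]=R.from_quat(s["eef_rot"]).as_matrix();M[:3,3]=s["tool_pos"]
    return M,s
def thy(M): return np.degrees(np.arctan2(M[1,1],M[0,1]))
def plan(*tg):
    """tg: (x,y,z,th). prints rows; splits into calls of <=195mm, <=34deg"""
    M,s=cur(); print("t",round(s["time"],2),"at",M[:3,3].round(4),"th",thy(M).round(2),"tilt",np.degrees(np.arccos(-M[2,2])).round(2),"w",round(s["width"],4),"F",s["contact_force"].round(1))
    for g in tg:
        G=pose(*g); d=np.linalg.norm(G[:3,3]-M[:3,3]); rv=R.from_matrix(M[:3,:3].T@G[:3,:3]).as_rotvec(); a=np.degrees(np.linalg.norm(rv))
        n=max(1,int(np.ceil(max(d/.195,a/34)))); M0=M
        for k in range(1,n+1):
            N=np.eye(4);N[:3,:3]=M0[:3,:3]@R.from_rotvec(rv*k/n).as_matrix();N[:3,3]=M0[:3,3]+(G[:3,3]-M0[:3,3])*k/n
            D=np.linalg.inv(M)@N; r=R.from_matrix(D[:3,:3]).as_rotvec()
            print("  ",g,"%d/%d"%(k,n),D[:3,3].round(4).tolist(),r.round(4).tolist(),"rows",int(np.ceil(max(np.linalg.norm(D[:3,3])/.0417,np.degrees(np.linalg.norm(r))/7.16)))); M=N
E
python3 - <<'E'
from h import *
plan((.523,-.421,.17,85.3),(.523,-.421,.044,85.3))
E
```

```text
t 1.5 at [0.2521 0.5168 0.2316] th 64.0 tilt 0.0 w 0.0917 F [0.5 0.1 0.6]
   (0.523, -0.421, 0.17, 85.3) 1/6 [-0.1091, -0.1207, 0.0103] [0.0, -0.0, -0.062] rows 4
   (0.523, -0.421, 0.17, 85.3) 2/6 [-0.1014, -0.1272, 0.0103] [0.0, -0.0, -0.062] rows 4
   (0.523, -0.421, 0.17, 85.3) 3/6 [-0.0933, -0.1332, 0.0103] [0.0, -0.0, -0.062] rows 4
   (0.523, -0.421, 0.17, 85.3) 4/6 [-0.0849, -0.1388, 0.0103] [0.0, -0.0, -0.062] rows 4
   (0.523, -0.421, 0.17, 85.3) 5/6 [-0.0762, -0.1438, 0.0103] [0.0, -0.0, -0.062] rows 4
   (0.523, -0.421, 0.17, 85.3) 6/6 [-0.0671, -0.1482, 0.0103] [0.0, -0.0, -0.062] rows 4
   (0.523, -0.421, 0.044, 85.3) 1/1 [0.0, -0.0, 0.126] [-0.0, -0.0, -0.0] rows 4
```

```bash
c="python3 -m crank"; 
python3 -m crank '[[[-0.109,-0.121,0.010,0,0,-0.062,0.0919],[-0.109,-0.121,0.010,0,0,-0.062,0.0919],[-0.109,-0.121,0.010,0,0,-0.062,0.0919],[-0.109,-0.121,0.010,0,0,-0.062,0.0919]]]'
python3 -m crank '[[[-0.101,-0.127,0.010,0,0,-0.062,0.0919],[-0.101,-0.127,0.010,0,0,-0.062,0.0919],[-0.101,-0.127,0.010,0,0,-0.062,0.0919],[-0.101,-0.127,0.010,0,0,-0.062,0.0919]]]'
python3 -c "
from h import *
plan((.523,-.421,.17,85.3),(.523,-.421,.044,85.3))"
```

```text
time: 1.83
tool_pos: [0.297, 0.3585, 0.2213]
eef_rot: [0.194, 0.981, -0.0, 0.0]
contact_force: [1.0, -0.5, -0.9]
width: 0.0918
time: 2.17
tool_pos: [0.3421, 0.2007, 0.2114]
eef_rot: [0.163, 0.987, -0.0, 0.001]
contact_force: [1.1, -0.3, -0.1]
width: 0.092
t 2.17 at [0.3421 0.2007 0.2114] th 71.18 tilt 0.07 w 0.092 F [ 1.1 -0.3 -0.1]
   (0.523, -0.421, 0.17, 85.3) 1/4 [-0.0929, -0.1325, 0.0104] [-0.0, 0.0003, -0.0616] rows 4
   (0.523, -0.421, 0.17, 85.3) 2/4 [-0.0846, -0.138, 0.0104] [-0.0, 0.0003, -0.0616] rows 4
   (0.523, -0.421, 0.17, 85.3) 3/4 [-0.0759, -0.143, 0.0104] [-0.0, 0.0003, -0.0616] rows 4
   (0.523, -0.421, 0.17, 85.3) 4/4 [-0.067, -0.1474, 0.0104] [-0.0, 0.0003, -0.0616] rows 4
   (0.523, -0.421, 0.044, 85.3) 1/1 [0.0, -0.0, 0.126] [-0.0, -0.0, 0.0] rows 4
```

```bash
python3 -m crank '[[[-0.093,-0.1325,0.010,0,0,-0.062,0.0919],[-0.093,-0.1325,0.010,0,0,-0.062,0.0919],[-0.093,-0.1325,0.010,0,0,-0.062,0.0919],[-0.093,-0.1325,0.010,0,0,-0.062,0.0919]]]' >/dev/null
python3 -m crank '[[[-0.085,-0.138,0.010,0,0,-0.062,0.0919],[-0.085,-0.138,0.010,0,0,-0.062,0.0919],[-0.085,-0.138,0.010,0,0,-0.062,0.0919],[-0.085,-0.138,0.010,0,0,-0.062,0.0919]]]' >/dev/null
python3 -m crank '[[[-0.076,-0.143,0.010,0,0,-0.062,0.0919],[-0.076,-0.143,0.010,0,0,-0.062,0.0919],[-0.076,-0.143,0.010,0,0,-0.062,0.0919],[-0.076,-0.143,0.010,0,0,-0.062,0.0919]]]' >/dev/null
python3 -m crank '[[[-0.067,-0.1475,0.010,0,0,-0.062,0.0919],[-0.067,-0.1475,0.010,0,0,-0.062,0.0919],[-0.067,-0.1475,0.010,0,0,-0.062,0.0919],[-0.067,-0.1475,0.010,0,0,-0.062,0.0919]]]'
python3 -c "
from h import *
p,d,K,T=cam('wrist'); save('w1.png',p); P=cloud(d,K,T)
for k in ('bat',): fit(k,P,*objs[k])
plan((.523,-.421,.07,85.3),(.523,-.421,.044,85.3))"
```

```text
time: 3.5
tool_pos: [0.5241, -0.4308, 0.1723]
eef_rot: [0.042, 0.999, -0.001, 0.002]
contact_force: [0.4, -0.4, 0.0]
width: 0.0921
bat 7084 medz 0.0427 rect [ 524.  -418.3] [ 40.1 149.9] 85.5 mean [ 518.2 -417.9]
t 3.55 at [ 0.524  -0.4371  0.1697] th 85.03 tilt 0.31 w 0.092 F [-4.3 -1.5 -0.5]
   (0.523, -0.421, 0.07, 85.3) 1/1 [0.0028, 0.0164, 0.0996] [-0.0038, 0.0038, -0.0048] rows 3
   (0.523, -0.421, 0.044, 85.3) 1/1 [0.0, 0.0, 0.026] [0.0, -0.0, 0.0] rows 1
```

View pics/w1.png

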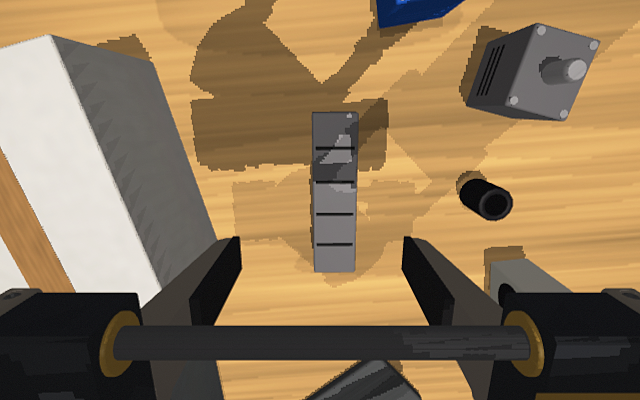

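```bash
python3 -c "
from h import *
z=np.load('top0.npz');P=cloud(z['d'],z['K'],z['T']).reshape(-1,3)
m=(P[:,0]>.3)&(P[:,0]<.75)&(P[:,1]<-.47)&(P[:,2]>.03)
q=P[m]
for x in np.arange(.3,.75,.05):
    k=q[abs(q[:,0]-x)<.025]
    if len(k): print(round(x,2),k[:,1].max().round(3),k[:,2].max().round(3))
"
python3 -m crank '[[[0.003,0.0165,0.040,-0.004,0.004,-0.005,0.0919],[0.003,0.0165,0.080,-0.004,0.004,-0.005,0.0919],[0.003,0.0165,0.100,-0.004,0.004,-0.005,0.0919],[0.003,0.0165,0.100,-0.004,0.004,-0.005,0.0919]]]'
python3 -c "
from h import *
plan((.524,-.420,.044,85.3))"
```

```text
0.4 -0.572 0.127
0.45 -0.563 0.127
0.5 -0.554 0.128
0.55 -0.546 0.127
0.6 -0.545 0.126
0.65 -0.575 0.117
0.7 -0.574 0.117
time: 3.88
tool_pos: [0.5195, -0.417, 0.0625]
eef_rot: [0.041, 0.999, 0.005, -0.004]
contact_force: [-0.4, 1.4, -1.2]
width: 0.092
t 3.88 at [ 0.5195 -0.417   0.0625] th 85.3 tilt 0.73 w 0.092 F [-0.4  1.4 -1.2]
   (0.524, -0.42, 0.044, 85.3) 1/1 [-0.0049, -0.0028, 0.0184] [0.0089, -0.0091, 0.0001] rows 1
```

```bash
python3 -m crank '[[[-0.005,-0.003,0.0185,0.009,-0.009,0,0.0919],[-0.005,-0.003,0.0185,0.009,-0.009,0,0.0919],[-0.005,-0.003,0.0185,0.009,-0.009,0,0.0919]]]'
python3 -c "
from h import *
plan((.524,-.420,.044,85.3))"
```

```text
time: 4.13
tool_pos: [0.524, -0.4199, 0.0445]
eef_rot: [0.041, 0.999, 0.0, -0.0]
contact_force: [0.2, 0.4, -0.2]
width: 0.0919
t 4.13 at [ 0.524  -0.4199  0.0445] th 85.32 tilt 0.05 w 0.0919 F [ 0.2  0.4 -0.2]
   (0.524, -0.42, 0.044, 85.3) 1/1 [-0.0, -0.0001, 0.0005] [0.0006, -0.0007, 0.0003] rows 1
```

```bash
python3 -m crank '[[[0,0,0,0,0,0,0.03],[0,0,0,0,0,0,0.03],[0,0,0,0,0,0,0.03],[0,0,0,0,0,0,0.03],[0,0,0,0,0,0,0.03]]]' 40
python3 -m crank '[[[0,0,0,0,0,0,0.03],[0,0,0,0,0,0,0.03]]]' 40
python3 -c "
from h import *
plan((.524,-.420,.15,85.3),(.585,-.003,.16,1),(.585,-.003,.07,1))"
```

```text
time: 4.55
tool_pos: [0.5243, -0.4202, 0.0454]
eef_rot: [0.041, 0.999, -0.0, 0.0]
contact_force: [0.6, 0.6, -0.1]
width: 0.0605
time: 4.72
tool_pos: [0.5243, -0.4203, 0.0457]
eef_rot: [0.041, 0.999, -0.0, 0.0]
contact_force: [-0.4, 0.1, 0.4]
width: 0.0474
t 4.72 at [ 0.5243 -0.4203  0.0457] th 85.32 tilt 0.04 w 0.0474 F [-0.4  0.1  0.4]
   (0.524, -0.42, 0.15, 85.3) 1/1 [0.0003, 0.0003, -0.1043] [-0.0006, 0.0004, 0.0003] rows 3
   (0.585, -0.003, 0.16, 1) 1/3 [-0.0089, 0.1402, -0.0033] [0.0, 0.0, 0.4904] rows 4
   (0.585, -0.003, 0.16, 1) 2/3 [0.0582, 0.1279, -0.0033] [0.0, 0.0, 0.4904] rows 4
   (0.585, -0.003, 0.16, 1) 3/3 [0.1116, 0.0854, -0.0033] [0.0, 0.0, 0.4904] rows 4
   (0.585, -0.003, 0.07, 1) 1/1 [0.0, 0.0, 0.09] [-0.0, 0.0, 0.0] rows 3
```

```bash
python3 -m crank '[[[0,0,0.001,0,0,0,0.03],[0,0,0.001,0,0,0,0.03],[0,0,0.001,0,0,0,0.03],[0,0,0.001,0,0,0,0.03]]]' 40
python3 -m crank '[[[0,0,-0.02,0,0,0,0.03],[0,0,-0.05,0,0,0,0.03],[0,0,-0.08,0,0,0,0.03],[0,0,-0.104,0,0,0,0.03],[0,0,-0.104,0,0,0,0.03]]]' 40
python3 -m crank '[[[0,0,0,0,0,0,0.03]]]' 40
python3 -c "
from h import *
plan((.585,-.003,.16,1),(.585,-.003,.07,1))"
```

```text
time: 5.05
tool_pos: [0.5245, -0.4202, 0.0448]
eef_rot: [0.041, 0.999, -0.0, 0.0]
contact_force: [0.3, 2.0, 3.0]
width: 0.0395
time: 5.47
tool_pos: [0.5265, -0.4228, 0.1547]
eef_rot: [0.041, 0.999, -0.004, 0.004]
contact_force: [1.0, -0.8, -1.6]
width: 0.0393
time: 5.55
tool_pos: [0.5262, -0.4226, 0.1537]
eef_rot: [0.041, 0.999, -0.004, 0.003]
contact_force: [-0.2, 0.7, -4.2]
width: 0.0397
t 5.55 at [ 0.5262 -0.4226  0.1537] th 85.31 tilt 0.57 w 0.0397 F [-0.2  0.7 -4.2]
   (0.585, -0.003, 0.16, 1) 1/3 [-0.0081, 0.141, -0.0031] [-0.0003, 0.0036, 0.4905] rows 4
   (0.585, -0.003, 0.16, 1) 2/3 [0.0592, 0.1282, -0.0029] [-0.0003, 0.0036, 0.4905] rows 4
   (0.585, -0.003, 0.16, 1) 3/3 [0.1127, 0.0852, -0.0026] [-0.0003, 0.0036, 0.4905] rows 4
   (0.585, -0.003, 0.07, 1) 1/1 [-0.0, 0.0, 0.09] [0.0, 0.0, -0.0] rows 3
```

```bash
python3 -m crank '[[[-0.001,0.034,-0.003,0,0,0.1,0.03],[-0.003,0.068,-0.003,0,0,0.22,0.03],[-0.006,0.104,-0.003,0,0.004,0.34,0.03],[-0.008,0.141,-0.003,0,0.004,0.46,0.03],[-0.008,0.141,-0.003,0,0.004,0.49,0.03]]]' 40 >/dev/null
python3 -m crank '[[[0.015,0.032,-0.003,0,0,0.1,0.03],[0.030,0.064,-0.003,0,0,0.22,0.03],[0.045,0.096,-0.003,0,0.004,0.34,0.03],[0.059,0.128,-0.003,0,0.004,0.46,0.03],[0.059,0.128,-0.003,0,0.004,0.49,0.03]]]' 40
python3 -c "
from h import *
plan((.585,-.003,.16,1),(.585,-.003,.07,1))"
```

```text
time: 6.38
tool_pos: [0.5633, -0.1288, 0.1514]
eef_rot: [0.507, 0.862, 0.001, -0.007]
contact_force: [-1.3, -0.5, -2.2]
width: 0.0396
t 6.38 at [ 0.5633 -0.1288  0.1514] th 29.06 tilt 0.78 w 0.0396 F [-1.3 -0.5 -2.2]
   (0.585, -0.003, 0.16, 1) 1/1 [0.0995, 0.08, -0.0077] [-0.0073, -0.0116, 0.4897] rows 4
   (0.585, -0.003, 0.07, 1) 1/1 [0.0, 0.0, 0.09] [0.0, 0.0, -0.0] rows 3
```

```bash
python3 -m crank '[[[0.025,0.02,-0.008,-0.007,-0.012,0.1,0.03],[0.05,0.04,-0.008,-0.007,-0.012,0.22,0.03],[0.075,0.06,-0.008,-0.007,-0.012,0.34,0.03],[0.0995,0.08,-0.008,-0.007,-0.012,0.46,0.03],[0.0995,0.08,-0.008,-0.007,-0.012,0.49,0.03]]]' 40 >/dev/null
python3 -m crank '[[[0,0,0,0,0,0,0.03],[0,0,0,0,0,0,0.03],[0,0,0,0,0,0,0.03]]]' 40 >/dev/null
python3 -c "
from h import *
plan((.585,-.003,.16,1),(.585,-.003,.07,1))
for n in('wrist','top'):
  p,d,K,T=cam(n); save(n+'2.png',p); P=cloud(d,K,T); np.savez(n+'2.npz',p=p,d=d,K=K,T=T)
  fit('tray',P,*objs['tray'])
  fit('bat',P,.585,-.003,.12,.12,.155)
"
```

```text
t 7.05 at [0.5825 0.0023 0.1552] th 0.95 tilt 0.49 w 0.0395 F [-0.7  0.  -2. ]
   (0.585, -0.003, 0.16, 1) 1/1 [-0.0053, 0.0024, -0.0049] [-0.0077, -0.0036, -0.0009] rows 1
   (0.585, -0.003, 0.07, 1) 1/1 [-0.0, 0.0, 0.09] [-0.0, -0.0, -0.0] rows 3
tray 1990 medz 0.0286 rect [ 5.51e+02 -5.00e-01] [117.9 167.2] 0.9 mean [515.8  32.2]
bat 17978 medz 0.1531 rect [582.2   3.4] [ 65.3 149.9] 1.0 mean [581.9  21. ]
tray 126 medz 0.0281 rect [551.4 -62.3] [117.6  51.6] 0.7 mean [535.  -77.8]
bat 349 medz 0.1527 rect [ 5.819e+02 -5.000e-01] [ 40.5 149.4] 0.8 mean [582.5   4.2]
```

View pics/wrist2.png

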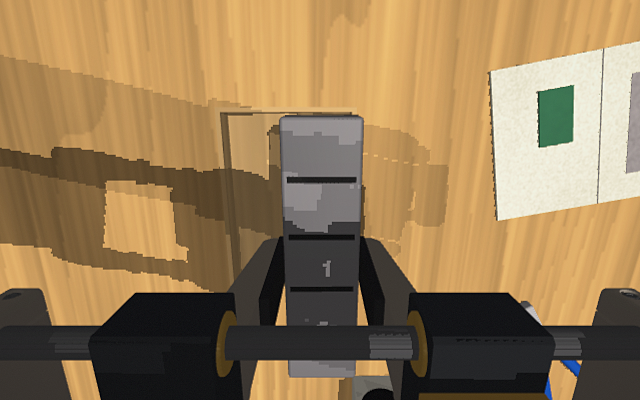

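View pics/top2.png

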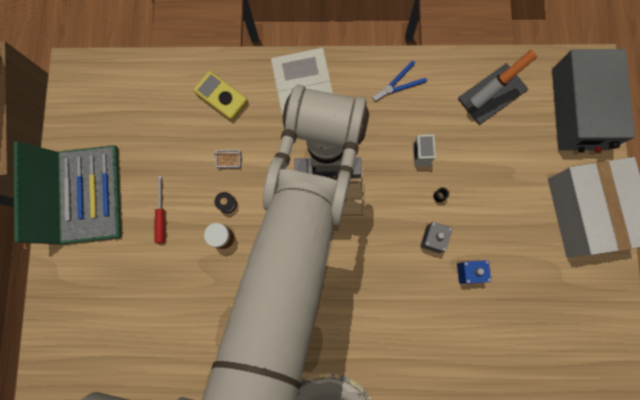

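```bash
python3 -m crank '[[[-0.004,0.0015,0.02,-0.008,-0.004,0,0.03],[-0.004,0.0015,0.04,-0.008,-0.004,0,0.03],[-0.004,0.0015,0.06,-0.008,-0.004,0,0.03],[-0.004,0.0015,0.07,-0.008,-0.004,0,0.03],[-0.004,0.0015,0.07,-0.008,-0.004,0,0.03]]]' 40 >/dev/null
python3 -c "
from h import *
plan((.584,-.0017,.0495,1))
p,d,K,T=cam('wrist'); save('w3.png',p); P=cloud(d,K,T)
fit('bat',P,.585,-.003,.12,.06,.09);fit('tray',P,*objs['tray'])
"
```

```text
t 7.57 at [ 0.5821 -0.0023  0.0834] th 0.83 tilt 0.19 w 0.0398 F [-1.4 -0.2 -3.2]
   (0.584, -0.0017, 0.0495, 1) 1/1 [0.0006, 0.002, 0.0338] [-0.0033, -0.0004, -0.0029] rows 1
bat 18346 medz 0.0813 rect [581.7  -1.6] [ 67.3 150.2] 0.9 mean [581.6  15.9]
tray 4185 medz 0.0286 rect [551.3   0.7] [118.6 164.9] 1.1 mean [531.7  37.7]
```

View pics/w3.png

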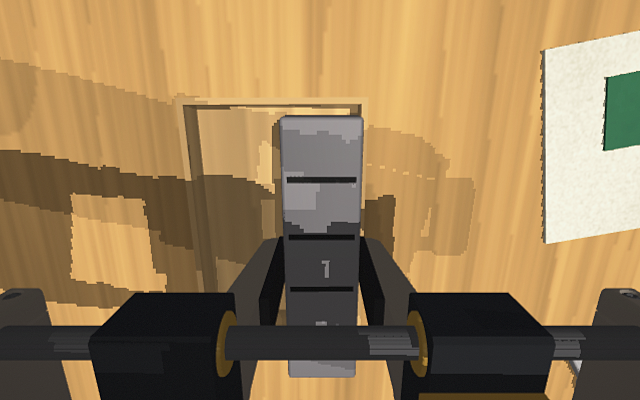

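```bash
python3 -m crank '[[[0,0.002,0.017,-0.003,0,-0.002,0.03],[0,0.002,0.026,-0.003,0,-0.002,0.03],[0,0.002,0.033,-0.003,0,-0.002,0.03],[0,0.002,0.0338,-0.003,0,-0.002,0.03],[0,0.002,0.0338,-0.003,0,-0.002,0.03]]]' 40
python3 -c "
from h import *
plan((.584,-.0017,.0495,1))
p,d,K,T=cam('wrist'); save('w4.png',p); P=cloud(d,K,T)
fit('bat',P,.585,-.003,.12,.04,.07)
"
```

```text
time: 8.03
tool_pos: [0.5828, -0.0034, 0.0582]
eef_rot: [0.7, 0.714, -0.003, -0.002]
contact_force: [-34.8, -1.3, 44.8]
width: 0.0449
t 8.03 at [ 0.5828 -0.0034  0.0582] th 1.08 tilt 0.44 w 0.0449 F [-34.8  -1.3  44.8]
   (0.584, -0.0017, 0.0495, 1) 1/1 [0.0017, 0.0013, 0.0087] [-0.0073, 0.0022, 0.0013] rows 1
bat 21750 medz 0.0628 rect [582.8  -2.8] [ 72.9 150.2] 1.1 mean [581.8  14.3]
```

View pics/w4.png

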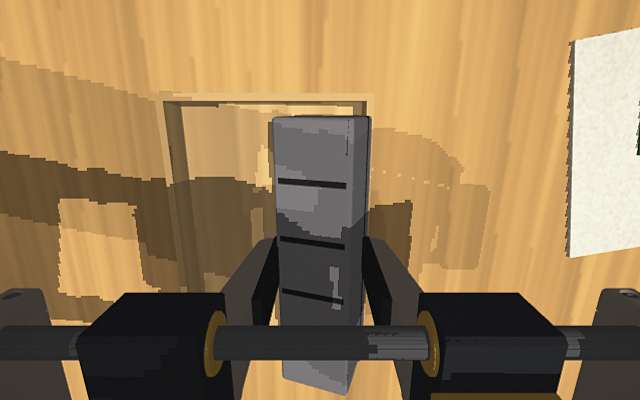

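```bash
python3 -m crank '[[[0,0,-0.008,-0.007,0,0,0.03],[0,0,-0.016,-0.007,0,0,0.03],[0,-0.003,-0.018,-0.007,0,0,0.03],[0,-0.005,-0.018,-0.007,0,0,0.03],[0,-0.005,-0.018,-0.007,0,0,0.03]]]' 40
python3 -c "
from h import *
plan((.577,-.0017,.0495,1))
p,d,K,T=cam('wrist'); save('w5.png',p); P=cloud(d,K,T)
fit('bat',P,.585,-.003,.12,.05,.09)
s=P[150:230,280:360].reshape(-1,3); A=np.c_[s[:,:2],np.ones(len(s))]; print(np.linalg.lstsq(A,s[:,2],rcond=None)[0])
"
```

```text
time: 8.5
tool_pos: [0.5775, -0.0035, 0.0759]
eef_rot: [0.7, 0.714, -0.001, 0.001]
contact_force: [-1.5, 0.8, -3.9]
width: 0.0447
t 8.5 at [ 0.5775 -0.0035  0.0759] th 1.07 tilt 0.12 w 0.0447 F [-1.5  0.8 -3.9]
   (0.577, -0.0017, 0.0495, 1) 1/1 [0.0018, -0.0005, 0.0264] [-0.0004, 0.0021, 0.0012] rows 1
bat 22094 medz 0.0801 rect [577.2  -2.9] [ 73.7 150.3] 0.9 mean [577.1  14.3]
[ 0.2325875   0.21569151 -0.06078642]
```

View pics/w5.png

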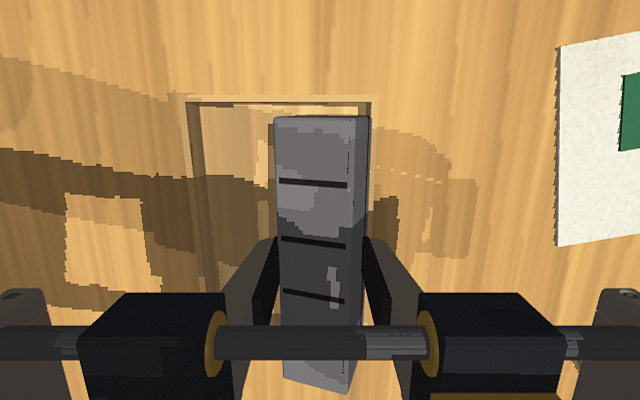

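```bash
python3 -m crank '[[[0.002,-0.006,0,0,0.002,0,0.03],[0.002,-0.006,0.01,0,0.002,0,0.03],[0.002,-0.006,0.018,0,0.002,0,0.03],[0.002,-0.006,0.024,0,0.002,0,0.03],[0.002,-0.006,0.0255,0,0.002,0,0.03]]]' 15
python3 -c "
from h import *
plan((.571,-.0017,.0495,1))
p,d,K,T=cam('wrist'); save('w6.png',p); P=cloud(d,K,T)
fit('bat',P,.585,-.003,.12,.04,.09)
s=P[150:230,290:340].reshape(-1,3); A=np.c_[s[:,:2],np.ones(len(s))]; print(np.linalg.lstsq(A,s[:,2],rcond=None)[0])
"
```

```text
time: 8.97
tool_pos: [0.5698, -0.0012, 0.0477]
eef_rot: [0.7, 0.714, -0.001, -0.002]
contact_force: [-0.8, 1.5, 0.2]
width: 0.0456
t 8.97 at [ 0.5698 -0.0012  0.0477] th 1.07 tilt 0.28 w 0.0456 F [-0.8  1.5  0.2]
   (0.571, -0.0017, 0.0495, 1) 1/1 [-0.0005, 0.0012, -0.0018] [-0.0048, -0.001, 0.0012] rows 1
bat 23661 medz 0.0529 rect [5.675e+02 1.000e-01] [153.8  77.4] 77.5 mean [568.3  14.8]
[ 0.33613156  0.18069838 -0.14487319]
```

View pics/w6.png

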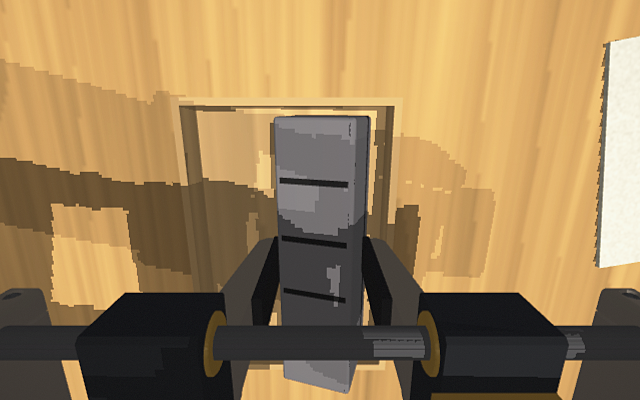

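```bash
python3 -m crank '[[[0,0,-0.002,-0.004,0,0,0.06],[0,0,-0.002,-0.004,0,0,0.06],[0,0,-0.002,-0.004,0,0,0.06],[0,0,-0.002,-0.004,0,0,0.06],[0,0,-0.002,-0.004,0,0,0.06]]]' 15
python3 -c "
from h import *
plan((.571,-.0017,.0495,1))
p,d,K,T=cam('wrist'); save('w7.png',p); P=cloud(d,K,T)
fit('bat',P,.585,-.003,.12,.04,.09)
s=P[150:230,290:340].reshape(-1,3); A=np.c_[s[:,:2],np.ones(len(s))]; print(np.linalg.lstsq(A,s[:,2],rcond=None)[0],np.median(s[:,2]))
"
```

```text
time: 9.43
tool_pos: [0.5706, -0.0014, 0.0509]
eef_rot: [0.7, 0.714, 0.001, 0.0]
contact_force: [-0.9, 0.1, 0.1]
width: 0.0601
t 9.43 at [ 0.5706 -0.0014  0.0509] th 1.07 tilt 0.06 w 0.0601 F [-0.9  0.1  0.1]
   (0.571, -0.0017, 0.0495, 1) 1/1 [-0.0003, 0.0004, 0.0014] [0.0008, -0.0006, 0.0012] rows 1
bat 21940 medz 0.0479 rect [573.2  -1.2] [ 89.8 152.3] 17.3 mean [576.5  15. ]
[ 1.37415919  0.3358859  -0.74867783] 0.047618882360950715
```

View pics/w7.png

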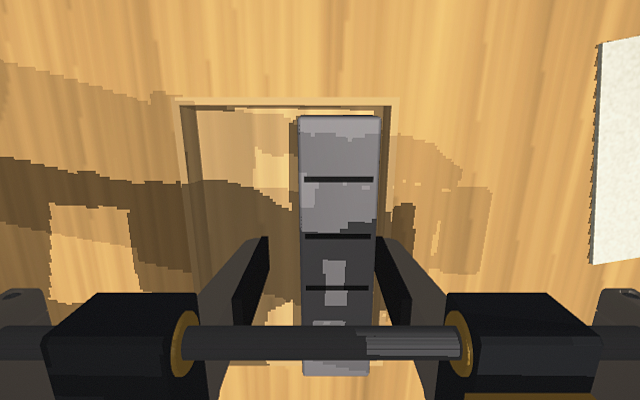

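```bash
python3 -m crank '[[[0,0.008,0,0,0,0,0.06],[0,0.015,0,0,0,0,0.06],[0,0.02,0,0,0,0,0.06],[0,0.022,0,0,0,0,0.06],[0,0.022,0,0,0,0,0.06]]]' 15
python3 -m crank '[[[0,0.0015,0,0,0,0,0.06],[0,0.0015,0,0,0,0,0.06]]]' 15
python3 -c "
from h import *
plan((.595,-.0017,.0495,1))
p,d,K,T=cam('wrist'); save('w8.png',p); P=cloud(d,K,T)
s=P[130:230,305:365].reshape(-1,3); A=np.c_[s[:,:2],np.ones(len(s))]; print(np.linalg.lstsq(A,s[:,2],rcond=None)[0],np.median(s[:,2]))
"
```

```text
time: 9.9
tool_pos: [0.593, -0.001, 0.0507]
eef_rot: [0.7, 0.714, 0.0, 0.0]
contact_force: [-0.6, -0.0, -0.3]
width: 0.06
time: 10.07
tool_pos: [0.5943, -0.0009, 0.0504]
eef_rot: [0.7, 0.714, 0.0, -0.0]
contact_force: [-1.8, -0.3, 0.6]
width: 0.0598
t 10.07 at [ 0.5943 -0.0009  0.0504] th 1.08 tilt 0.04 w 0.0598 F [-1.8 -0.3  0.6]
   (0.595, -0.0017, 0.0495, 1) 1/1 [-0.0008, 0.0006, 0.0009] [-0.0, -0.0008, 0.0014] rows 1
[-1.657605    0.10014315  1.02673827] 0.047182751821718966
```

View pics/w8.png

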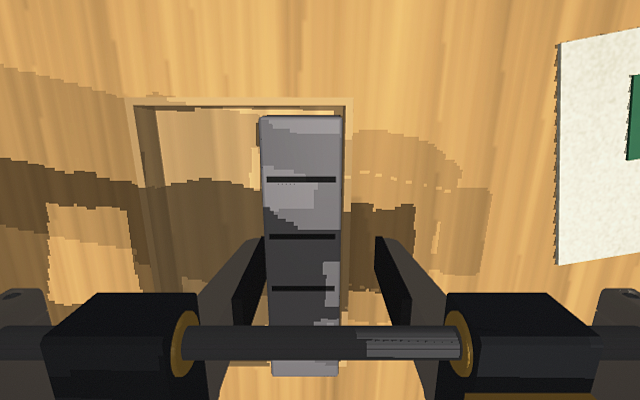

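```bash
python3 -m crank '[[[0,0,-0.03,0,0,0,0.075],[0,0,-0.07,0,0,0,0.0919],[0,0,-0.11,0,0,0,0.0919],[0,0,-0.125,0,0,0,0.0919],[0,0,-0.125,0,0,0,0.0919]]]' 15
python3 -c "
from h import *
p,d,K,T=cam('wrist'); save('w9.png',p); P=cloud(d,K,T);np.savez('w9.npz',p=p,d=d,K=K,T=T)
fit('tray',P,*objs['tray']);fit('bat',P,.585,-.003,.12,.04,.06)
plan((.435,-.275,.17,-18.7),(.435,-.257,.065,-18.7))
"
```

```text
time: 10.53
tool_pos: [0.598, -0.0016, 0.1816]
eef_rot: [0.7, 0.714, 0.004, 0.005]
contact_force: [-0.1, -0.2, 0.3]
width: 0.0906
tray 2631 medz 0.0285 rect [551.1  -1.4] [118.8 167.9] 1.1 mean [546.1  15.4]
bat 6893 medz 0.0478 rect [ 5.838e+02 -3.000e-01] [ 39.7 150. ] 1.2 mean [584.    5.2]
t 10.58 at [ 0.5963 -0.0013  0.1783] th 1.08 tilt 0.39 w 0.0916 F [-0.2  0.8 -1.6]
   (0.435, -0.275, 0.17, -18.7) 1/2 [-0.1353, -0.0832, 0.0037] [0.0034, -0.0003, 0.1726] rows 4
   (0.435, -0.275, 0.17, -18.7) 2/2 [-0.1476, -0.0587, 0.0039] [0.0034, -0.0003, 0.1726] rows 4
   (0.435, -0.257, 0.065, -18.7) 1/1 [0.017, -0.0058, 0.105] [0.0, -0.0, -0.0] rows 3
```

View pics/w9.png

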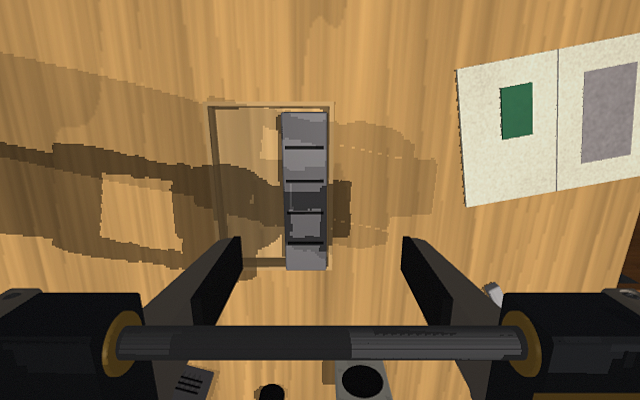

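```bash
python3 -m crank '[[[-0.034,-0.021,0.004,0.003,0,0.05,0.0919],[-0.068,-0.042,0.004,0.003,0,0.1,0.0919],[-0.102,-0.062,0.004,0.003,0,0.15,0.0919],[-0.135,-0.083,0.004,0.003,0,0.173,0.0919]]]' 15 >/dev/null
python3 -m crank '[[[-0.036,-0.015,0.004,0.003,0,0.05,0.0919],[-0.074,-0.030,0.004,0.003,0,0.1,0.0919],[-0.11,-0.045,0.004,0.003,0,0.15,0.0919],[-0.136,-0.055,0.004,0.003,0,0.173,0.0919],[-0.136,-0.055,0.004,0.003,0,0.173,0.0919]]]' 15
python3 -c "
from h import *
p,d,K,T=cam('wrist'); save('w10.png',p); P=cloud(d,K,T)
fit('gen',P,*objs['gen']);fit('spig',P,*objs['spig']);fit('sl',P,*objs['sl'])
plan((.435,-.257,.11,-18.7),(.435,-.257,.065,-18.7))
"
```

```text
time: 11.33
tool_pos: [0.4355, -0.2674, 0.1652]
eef_rot: [0.815, 0.579, -0.001, -0.002]
contact_force: [0.3, -0.4, 0.4]
width: 0.0917
gen 4049 medz 0.0728 rect [ 435.1 -255.1] [50.3 58.1] 71.5 mean [ 435.8 -253.2]
spig 379 medz 0.0962 rect [ 435.2 -254.9] [15.1 15.3] 84.5 mean [ 435.5 -254.1]
sl 775 medz 0.0443 rect [ 541.4 -274. ] [31.1 30.8] 28.1 mean [ 541.1 -273.4]
t 11.38 at [ 0.4367 -0.2654  0.1653] th -19.07 tilt 0.3 w 0.0919 F [-0.3 -1.3 -0.2]
   (0.435, -0.257, 0.11, -18.7) 1/1 [0.0073, -0.0041, 0.0553] [-0.0046, -0.0024, -0.0065] rows 2
   (0.435, -0.257, 0.065, -18.7) 1/1 [0.0, 0.0, 0.045] [0.0, 0.0, -0.0] rows 2
```

View pics/w10.png

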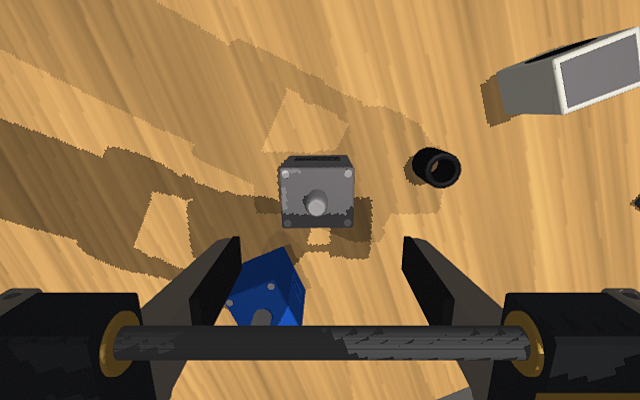

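```bash
python3 -m crank '[[[0.009,-0.005,0.02,-0.005,-0.002,-0.006,0.0919],[0.009,-0.005,0.05,-0.005,-0.002,-0.006,0.0919],[0.009,-0.005,0.075,-0.005,-0.002,-0.006,0.0919],[0.009,-0.005,0.083,-0.005,-0.002,-0.006,0.0919],[0.009,-0.005,0.083,-0.005,-0.002,-0.006,0.0919]]]' 15
python3 -c "
from h import *
plan((.435,-.255,.065,-18.7))
"
```

```text
time: 11.8
tool_pos: [0.433, -0.2521, 0.0791]
eef_rot: [0.812, 0.583, -0.0, -0.003]
contact_force: [0.2, 0.1, -0.3]
width: 0.092
t 11.8 at [ 0.433  -0.2521  0.0791] th -18.65 tilt 0.4 w 0.092 F [ 0.2  0.1 -0.3]
   (0.435, -0.255, 0.065, -18.7) 1/1 [-0.0022, 0.0029, 0.0141] [-0.0059, -0.0037, 0.0008] rows 1
```

```bash
python3 -m crank '[[[-0.002,0.003,0.014,-0.006,-0.003,0,0.0919],[-0.002,0.003,0.014,-0.006,-0.003,0,0.0919],[-0.002,0.003,0.014,-0.006,-0.003,0,0.07],[-0.002,0.003,0.014,-0.006,-0.003,0,0.05],[-0.002,0.003,0.014,-0.006,-0.003,0,0.05]]]' 40
python3 -m crank '[[[0,0,0,0,0,0,0.05],[0,0,0,0,0,0,0.05],[0,0,0,0,0,0,0.05],[0,0,0,0,0,0,0.05]]]' 40
python3 -c "
from h import *
plan((.435,-.255,.065,-18.7))
"
```

```text
time: 12.22
tool_pos: [0.436, -0.2554, 0.0665]
eef_rot: [0.812, 0.583, 0.001, 0.001]
contact_force: [0.2, 0.1, 0.3]
width: 0.0741
time: 12.55
tool_pos: [0.4362, -0.2557, 0.0673]
eef_rot: [0.812, 0.583, 0.001, 0.001]
contact_force: [-0.6, 1.0, 6.1]
width: 0.0577
t 12.55 at [ 0.4362 -0.2557  0.0673] th -18.63 tilt 0.16 w 0.0577 F [-0.6  1.   6.1]
   (0.435, -0.255, 0.065, -18.7) 1/1 [0.0003, -0.0014, 0.0023] [0.0028, 0.0007, 0.0012] rows 1
```

```bash
python3 -m crank '[[[0,0,-0.015,0,0,0,0.05],[0,0,-0.04,0,0,0,0.05],[0,0,-0.07,0,0,0,0.05],[0,0,-0.085,0,0,0,0.05],[0,0,-0.085,0,0,0,0.05]]]' 40
python3 -m crank '[[[0,0,0,0,0,0,0.05]]]' 40 >/dev/null
python3 -c "
from h import *
plan((.531,-.053,.145,1.1))
"
```

```text
time: 12.97
tool_pos: [0.4379, -0.2573, 0.1559]
eef_rot: [0.812, 0.583, 0.001, 0.005]
contact_force: [0.9, -1.0, -1.9]
width: 0.0579
t 13.05 at [ 0.4375 -0.2569  0.1551] th -18.64 tilt 0.52 w 0.0579 F [-0.   0.4 -3.6]
   (0.531, -0.053, 0.145, 1.1) 1/2 [0.1116, 0.0117, 0.0048] [0.004, 0.0023, -0.1723] rows 3
   (0.531, -0.053, 0.145, 1.1) 2/2 [0.1079, 0.0307, 0.005] [0.004, 0.0023, -0.1723] rows 3
```

```bash
python3 -m crank '[[[0.03,0.003,0.005,0.004,0.002,-0.04,0.05],[0.06,0.006,0.005,0.004,0.002,-0.09,0.05],[0.09,0.009,0.005,0.004,0.002,-0.14,0.05],[0.1116,0.0117,0.005,0.004,0.002,-0.172,0.05],[0.1116,0.0117,0.005,0.004,0.002,-0.172,0.05]]]' 40 >/dev/null
python3 -m crank '[[[0.03,0.008,0.005,0.004,0.002,-0.04,0.05],[0.06,0.016,0.005,0.004,0.002,-0.09,0.05],[0.085,0.024,0.005,0.004,0.002,-0.14,0.05],[0.105,0.03,0.005,0.004,0.002,-0.172,0.05],[0.105,0.03,0.005,0.004,0.002,-0.172,0.05]]]' 40 >/dev/null
python3 -m crank '[[[0,0,0,0,0,0,0.05],[0,0,0,0,0,0,0.05]]]' 40 >/dev/null
python3 -c "
from h import *
p,d,K,T=cam('wrist'); save('w11.png',p); P=cloud(d,K,T)
fit('tray',P,*objs['tray']);fit('bat',P,.585,-.003,.12,.04,.06)
plan((.531,-.053,.07,1.1))
M,s=cur()
fit('gen',P,M[0,3],M[1,3],.029,M[2,3]-.005,M[2,3]+.015)
fit('spig',P,M[0,3],M[1,3],.02,M[2,3]+.022,M[2,3]+.04)
z=np.load('w9.npz')
"
```

```text
tray 2916 medz 0.0285 rect [551.6  -0.6] [118.7 168.2] 0.8 mean [540.6  46.6]
bat 10380 medz 0.0477 rect [5.842e+02 1.000e-01] [ 40.9 149.5] 1.4 mean [583.7   9.7]
t 14.1 at [ 0.5278 -0.0491  0.139 ] th 1.48 tilt 0.58 w 0.0577 F [-0.5 -0.5 -2.6]
   (0.531, -0.053, 0.07, 1.1) 1/1 [-0.0044, 0.0036, 0.0689] [-0.0081, -0.006, 0.0066] rows 2
gen 9640 medz 0.144 rect [527.8 -48.1] [58.4 50.7] 1.2 mean [527.9 -43.6]
spig 1006 medz 0.1674 rect [527.6 -47.2] [15.8 14.3] 2.3 mean [527.7 -46.3]
```

View pics/w11.png

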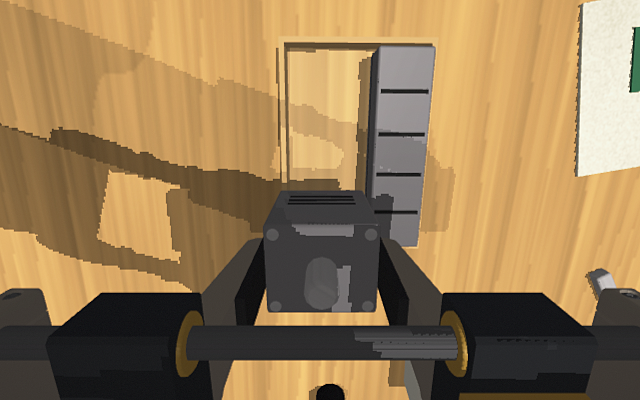

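```bash
python3 -m crank '[[[-0.005,0.0035,0.01,-0.008,-0.006,0.005,0.05],[-0.005,0.0035,0.025,-0.008,-0.006,0.005,0.05],[-0.005,0.0035,0.035,-0.008,-0.006,0.005,0.05],[-0.005,0.0035,0.038,-0.008,-0.006,0.005,0.05],[-0.005,0.0035,0.038,-0.008,-0.006,0.005,0.05]]]' 40 >/dev/null
python3 -m crank '[[[0,0,0,0,0,0,0.05]]]' 40 >/dev/null
python3 -c "
from h import *
p,d,K,T=cam('wrist'); save('w12.png',p); P=cloud(d,K,T)
fit('tray',P,*objs['tray']);fit('bat',P,.585,-.003,.12,.04,.06)
plan((.531,-.0535,.0715,1.1))
M,s=cur()
fit('gen',P,M[0,3],M[1,3],.029,M[2,3]-.005,M[2,3]+.015)
"
```

```text
tray 4077 medz 0.0286 rect [551.7  -0.7] [118.6 169. ] 1.1 mean [532.9  49.8]
bat 15363 medz 0.0478 rect [581.1   8. ] [137.6 112.1] 64.8 mean [581.1   9.8]
t 14.65 at [ 0.5301 -0.0544  0.1001] th 1.1 tilt 0.14 w 0.0576 F [-0.7 -0.2 -2.9]
   (0.531, -0.0535, 0.0715, 1.1) 1/1 [0.0009, 0.001, 0.0286] [-0.0024, -0.0007, 0.0001] rows 1
gen 9714 medz 0.1055 rect [530.1 -53.6] [58.  51.3] 0.1 mean [530.1 -49.3]
```

```bash
python3 -m crank '[[[0.001,0.001,0.01,-0.002,0,0,0.05],[0.001,0.001,0.018,-0.002,0,0,0.05],[0.001,0.001,0.025,-0.002,0,0,0.05],[0.001,0.001,0.028,-0.002,0,0,0.05],[0.001,0.001,0.028,-0.002,0,0,0.05]]]' 40
python3 -m crank '[[[0,0,0,0,0,0,0.05]]]' 40 >/dev/null
python3 -c "
from h import *
p,d,K,T=cam('wrist'); save('w13.png',p); P=cloud(d,K,T)
plan((.531,-.0535,.0715,1.1))
M,s=cur()
fit('gen',P,M[0,3],M[1,3],.029,M[2,3]-.005,M[2,3]+.015)
s=P[210:240,280:360].reshape(-1,3); A=np.c_[s[:,:2],np.ones(len(s))]; print(np.linalg.lstsq(A,s[:,2],rcond=None)[0],np.median(s[:,2]))
"
```

```text
time: 15.07
tool_pos: [0.5307, -0.0532, 0.0723]
eef_rot: [0.7, 0.714, -0.0, -0.001]
contact_force: [-4.1, 1.3, 6.4]
width: 0.0575
t 15.2 at [ 0.5307 -0.0531  0.0723] th 1.14 tilt 0.15 w 0.0574 F [-1.5  0.1  2. ]
   (0.531, -0.0535, 0.0715, 1.1) 1/1 [-0.0004, 0.0003, 0.0008] [-0.0024, -0.001, 0.0006] rows 1
gen 9688 medz 0.0778 rect [530.6 -52.3] [58.4 50.3] 1.4 mean [530.7 -48. ]
[-0.01147743  0.71408771  0.09940974] 0.07645659060815403
```

View pics/w13.png

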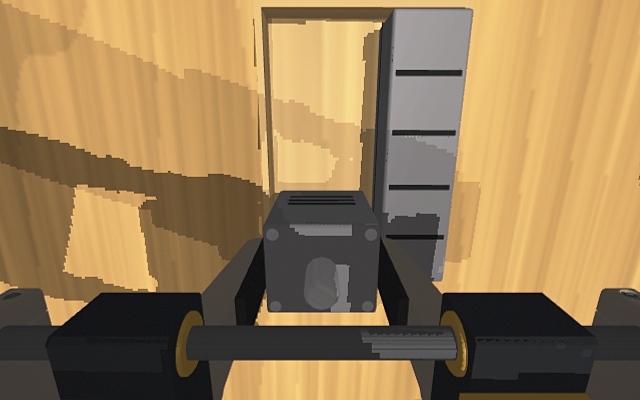

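```bash
python3 -m crank '[[[0,0,0,0,0,0,0.078],[0,0,0,0,0,0,0.078],[0,0,0,0,0,0,0.078],[0,0,0,0,0,0,0.078]]]' 20
python3 -m crank '[[[0,0,-0.02,0,0,0,0.078],[0,0,-0.05,0,0,0,0.078],[0,0,-0.08,0,0,0,0.078],[0,0,-0.08,0,0,0,0.078]]]' 20
python3 -m crank '[[[0,0,0,0,0,0,0.078]]]' 20 > /dev/null
python3 -c "
from h import *
p,d,K,T=cam('wrist'); save('w14.png',p); P=cloud(d,K,T)
fit('gen',P,.5306,-.0523,.04,.07,.085)
fit('spig',P,.5306,-.0523,.03,.095,.107)
plan((.541,-.285,.14,1.1),(.5412,-.274,.037,1.1))
"
```

```text
time: 15.53
tool_pos: [0.5308, -0.0532, 0.0723]
eef_rot: [0.7, 0.714, -0.0, -0.001]
contact_force: [0.3, -0.3, -0.0]
width: 0.0779
time: 15.87
tool_pos: [0.5349, -0.0544, 0.1588]
eef_rot: [0.7, 0.714, 0.002, 0.004]
contact_force: [0.4, -0.7, 1.6]
width: 0.0781
gen 4311 medz 0.0778 rect [530.2 -52.4] [58.2 49.9] 1.1 mean [530.3 -50. ]
spig 399 medz 0.1012 rect [530.3 -52.5] [14.7 15.4] 1.4 mean [530.2 -51.5]
t 16.0 at [ 0.536  -0.0548  0.1602] th 1.14 tilt 0.72 w 0.0778 F [0.7 0.2 0.7]
   (0.541, -0.285, 0.14, 1.1) 1/2 [-0.1151, 0.0001, 0.0105] [0.006, 0.002, 0.0004] rows 3
   (0.541, -0.285, 0.14, 1.1) 2/2 [-0.1151, 0.0002, 0.0103] [0.006, 0.002, 0.0004] rows 3
   (0.5412, -0.274, 0.037, 1.1) 1/1 [0.011, 0.0004, 0.103] [-0.0, -0.0, -0.0] rows 3
```

View pics/w14.png

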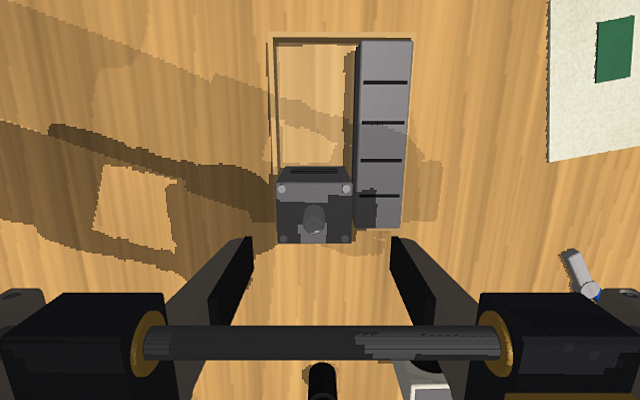

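```bash
python3 -m crank '[[[-0.03,0,0.01,0.006,0.002,0,0.0919],[-0.065,0,0.01,0.006,0.002,0,0.0919],[-0.1,0,0.01,0.006,0.002,0,0.0919],[-0.115,0,0.01,0.006,0.002,0,0.0919]]]' 20 >/dev/null
python3 -m crank '[[[-0.03,0,0.01,0.006,0.002,0,0.0919],[-0.065,0,0.01,0.006,0.002,0,0.0919],[-0.095,0,0.01,0.006,0.002,0,0.0919],[-0.105,0,0.01,0.006,0.002,0,0.0919],[-0.105,0,0.01,0.006,0.002,0,0.0919]]]' 20 >/dev/null
python3 -c "
from h import *
p,d,K,T=cam('wrist'); P=cloud(d,K,T)
fit('sl',P,*objs['sl'])
plan((.5412,-.274,.06,1.1),(.5412,-.274,.037,1.1))
"
```

```text
sl 807 medz 0.0444 rect [ 541.9 -274.1] [30.3 31.4] 1.4 mean [ 541.8 -273.3]
t 16.8 at [ 0.539  -0.2776  0.1382] th 0.92 tilt 0.21 w 0.0919 F [0.1 0.4 0.7]
   (0.5412, -0.274, 0.06, 1.1) 1/1 [0.0035, 0.0025, 0.0782] [-0.0031, -0.0017, -0.0031] rows 2
   (0.5412, -0.274, 0.037, 1.1) 1/1 [0.0, 0.0, 0.023] [0.0, 0.0, 0.0] rows 1
```

```bash
python3 -m crank '[[[0.0035,0.0025,0.03,-0.003,-0.002,-0.003,0.0919],[0.0035,0.0025,0.06,-0.003,-0.002,-0.003,0.0919],[0.0035,0.0025,0.09,-0.003,-0.002,-0.003,0.0919],[0.0035,0.0025,0.1,-0.003,-0.002,-0.003,0.06],[0.0035,0.0025,0.1,-0.003,-0.002,-0.003,0.06]]]' 20 
python3 -c "
from h import *
plan((.5415,-.274,.037,1.1))
"
```

```text
time: 17.22
tool_pos: [0.5389, -0.2703, 0.0347]
eef_rot: [0.7, 0.714, -0.0, -0.004]
contact_force: [1.1, 0.7, -0.9]
width: 0.0804
t 17.22 at [ 0.5389 -0.2703  0.0347] th 1.19 tilt 0.44 w 0.0804 F [ 1.1  0.7 -0.9]
   (0.5415, -0.274, 0.037, 1.1) 1/1 [-0.0037, 0.0025, -0.0023] [-0.006, -0.0049, 0.0016] rows 1
```

```bash
python3 -m crank '[[[-0.0037,0.0025,-0.002,-0.006,-0.005,0.001,0.06],[-0.0037,0.0025,-0.002,-0.006,-0.005,0.001,0.06],[-0.0037,0.0025,-0.002,-0.006,-0.005,0.001,0.025],[-0.0037,0.0025,-0.002,-0.006,-0.005,0.001,0.025],[-0.0037,0.0025,-0.002,-0.006,-0.005,0.001,0.025]]]' 25 
python3 -m crank '[[[0,0,0,0,0,0,0.025],[0,0,0,0,0,0,0.025],[0,0,0,0,0,0,0.025],[0,0,0,0,0,0,0.025],[0,0,0,0,0,0,0.025]]]' 25 
python3 -c "
from h import *
plan((.5415,-.274,.037,1.1))
"
```

```text
time: 17.63
tool_pos: [0.5423, -0.2745, 0.0381]
eef_rot: [0.7, 0.714, 0.0, 0.001]
contact_force: [-0.6, -0.3, -0.2]
width: 0.0475
time: 18.05
tool_pos: [0.5426, -0.2749, 0.0387]
eef_rot: [0.7, 0.714, 0.0, 0.002]
contact_force: [0.1, -0.2, 3.3]
width: 0.0321
t 18.05 at [ 0.5426 -0.2749  0.0387] th 1.13 tilt 0.19 w 0.0321 F [ 0.1 -0.2  3.3]
   (0.5415, -0.274, 0.037, 1.1) 1/1 [0.0009, -0.0011, 0.0017] [0.0025, 0.0022, 0.0005] rows 1
```

```bash
python3 -m crank '[[[0,0,-0.03,0,0,0,0.025],[0,0,-0.07,0,0,0,0.025],[0,0,-0.11,0,0,0,0.025],[0,0,-0.135,0,0,0,0.025],[0,0,-0.135,0,0,0,0.025]]]' 25  >/dev/null
python3 -m crank '[[[0,0,0,0,0,0,0.025]]]' 25  
python3 -c "
from h import *
plan((.530,-.055,.165,1.1))
"
```

```text
time: 18.55
tool_pos: [0.5452, -0.2768, 0.1809]
eef_rot: [0.7, 0.714, 0.001, 0.008]
contact_force: [-0.1, 0.3, -1.2]
width: 0.0318
t 18.55 at [ 0.5452 -0.2768  0.1809] th 1.14 tilt 0.88 w 0.0318 F [-0.1  0.3 -1.2]
   (0.53, -0.055, 0.165, 1.1) 1/2 [0.1111, -0.0055, 0.0068] [0.0059, 0.0049, 0.0003] rows 3
   (0.53, -0.055, 0.165, 1.1) 2/2 [0.1111, -0.0055, 0.0074] [0.0059, 0.0049, 0.0003] rows 3
```

```bash
python3 -m crank '[[[0.03,-0.001,0.006,0.006,0.005,0,0.025],[0.065,-0.003,0.006,0.006,0.005,0,0.025],[0.095,-0.005,0.006,0.006,0.005,0,0.025],[0.111,-0.0055,0.006,0.006,0.005,0,0.025],[0.111,-0.0055,0.006,0.006,0.005,0,0.025]]]' 25  >/dev/null
python3 -m crank '[[[0.03,-0.001,0.007,0.006,0.005,0,0.025],[0.065,-0.003,0.007,0.006,0.005,0,0.025],[0.095,-0.005,0.007,0.006,0.005,0,0.025],[0.107,-0.0055,0.007,0.006,0.005,0,0.025],[0.107,-0.0055,0.007,0.006,0.005,0,0.025]]]' 25  >/dev/null
python3 -m crank '[[[0,0,0,0,0,0,0.025],[0,0,0,0,0,0,0.025]]]' 25  
python3 -c "
from h import *
p,d,K,T=cam('wrist'); save('w15.png',p); P=cloud(d,K,T)
M,s=cur()
fit('sl',P,M[0,3],M[1,3],.016,M[2,3]+.002,M[2,3]+.014)
fit('gen',P,.5303,-.0525,.04,.07,.085)
plan((.530,-.0525,.165,1.1))
"
```

```text
time: 19.55
tool_pos: [0.5287, -0.0562, 0.1637]
eef_rot: [0.698, 0.716, -0.001, -0.002]
contact_force: [0.6, -0.3, -0.6]
width: 0.0319
sl 1962 medz 0.1695 rect [528.7 -55.6] [32.  30.5] 0.1 mean [528.9 -54.8]
gen 3383 medz 0.0777 rect [530.3 -52.1] [58.  49.4] 1.6 mean [530.6 -45.3]
t 19.6 at [ 0.5287 -0.0563  0.1638] th 1.38 tilt 0.27 w 0.0315 F [-0.1 -1.  -0.2]
   (0.53, -0.0525, 0.165, 1.1) 1/1 [0.0038, 0.0014, -0.0012] [-0.0041, -0.0023, 0.0049] rows 1
```

View pics/w15.png

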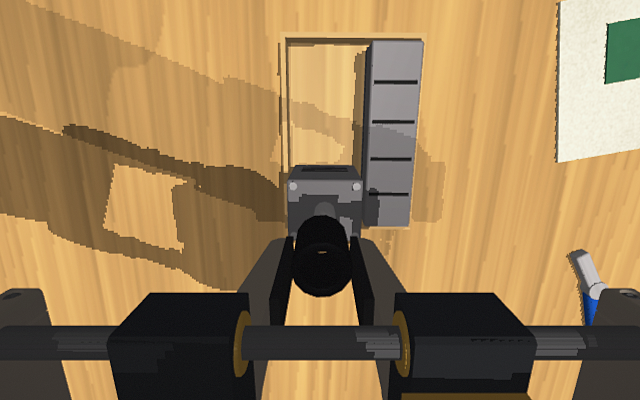

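```bash
python3 -m crank '[[[0.003,0.0016,0.005,-0.004,-0.002,0.005,0.025],[0.003,0.0016,0.01,-0.004,-0.002,0.005,0.025],[0.003,0.0016,0.01,-0.004,-0.002,0.005,0.025],[0.003,0.0016,0.01,-0.004,-0.002,0.005,0.025]]]' 25
python3 -c "
from h import *
p,d,K,T=cam('wrist'); save('w16.png',p); P=cloud(d,K,T)
M,s=cur()
fit('sl',P,M[0,3],M[1,3]+.001,.0175,M[2,3]+.002,M[2,3]+.014)
fit('gen',P,.5303,-.0525,.04,.07,.085)
plan((.5303,-.0533,.145,1.1),(.5303,-.0533,.1157,1.1))
"
```

```text
time: 19.93
tool_pos: [0.5297, -0.0535, 0.153]
eef_rot: [0.7, 0.714, -0.0, -0.001]
contact_force: [-0.7, -1.0, -0.4]
width: 0.0321
sl 2107 medz 0.1588 rect [530.5 -52.5] [34.7 31.8] 3.6 mean [529.8 -51.4]
gen 3274 medz 0.0777 rect [530.2 -51.9] [58.2 49. ] 0.9 mean [530.4 -42.9]
t 19.98 at [ 0.53   -0.0535  0.1534] th 1.08 tilt 0.05 w 0.0315 F [ 0.  -0.4 -1.9]
   (0.5303, -0.0533, 0.145, 1.1) 1/1 [0.0002, 0.0003, 0.0084] [-0.0007, -0.0005, -0.0004] rows 1
   (0.5303, -0.0533, 0.1157, 1.1) 1/1 [0.0, 0.0, 0.0293] [-0.0, -0.0, -0.0] rows 1
```

Aligned: sleeve centre (≈530, −52.5) over spigot (530.3, −52.4). Descending gently.

```bash
python3 -m crank '[[[0,0,0.006,0,0,0,0.025],[0,0,0.012,0,0,0,0.025],[0,0,0.018,0,0,0,0.025],[0,0,0.018,0,0,0,0.025]]]' 25
python3 -c "
from h import *
plan((.5303,-.0533,.1157,1.1))
"
```

```text
time: 20.32
tool_pos: [0.5288, -0.0531, 0.1335]
eef_rot: [0.7, 0.714, -0.001, -0.002]
contact_force: [-0.5, -0.1, -0.6]
width: 0.0317
t 20.32 at [ 0.5288 -0.0531  0.1335] th 1.08 tilt 0.23 w 0.0317 F [-0.5 -0.1 -0.6]
   (0.5303, -0.0533, 0.1157, 1.1) 1/1 [-0.0003, 0.0015, 0.0178] [-0.0036, -0.0015, -0.0003] rows 1
```

```bash
python3 -m crank '[[[0,0.0013,0.008,-0.003,-0.001,0,0.025],[0,0.0013,0.014,-0.003,-0.001,0,0.025],[0,0.0013,0.0185,-0.003,-0.001,0,0.025],[0,0.0013,0.0185,-0.003,-0.001,0,0.025]]]' 25
python3 -c "
from h import *
p,d,K,T=cam('wrist'); save('w17.png',p); P=cloud(d,K,T)
M,s=cur()
fit('sl',P,M[0,3],M[1,3]+.001,.0175,M[2,3]+.002,M[2,3]+.014)
plan((.5303,-.0533,.1157,1.1))
"
```

```text
time: 20.65
tool_pos: [0.5304, -0.0531, 0.1156]
eef_rot: [0.7, 0.714, -0.0, -0.0]
contact_force: [-1.6, 1.3, 5.3]
width: 0.0319
sl 2133 medz 0.1215 rect [530.6 -51.8] [34.9 31.7] 1.0 mean [530.3 -51. ]
t 20.7 at [ 0.5304 -0.0531  0.1156] th 1.09 tilt 0.02 w 0.0314 F [-1.3  0.5  4.9]
   (0.5303, -0.0533, 0.1157, 1.1) 1/1 [-0.0002, -0.0001, -0.0001] [-0.0002, -0.0003, -0.0002] rows 1
```

```bash
python3 -m crank '[[[0,0,0,0,0,0,0.07],[0,0,0,0,0,0,0.07],[0,0,0,0,0,0,0.07],[0,0,0,0,0,0,0.07],[0,0,0,0,0,0,0.07]]]' 20
python3 -m crank '[[[0,0,-0.02,0,0,0,0.07],[0,0,-0.05,0,0,0,0.07],[0,0,-0.065,0,0,0,0.07],[0,0,-0.065,0,0,0,0.07]]]' 20
python3 -m crank '[[[0,0,0,0,0,0,0.07]]]' 20 >/dev/null
python3 -c "
from h import *
p,d,K,T=cam('wrist'); save('w18.png',p); P=cloud(d,K,T)
fit('sl',P,.5304,-.052,.025,.11,.13)
plan((.648,-.240,.165,1.3),(.648,-.232,.066,1.3))
"
```

```text
time: 21.12
tool_pos: [0.5302, -0.0531, 0.1153]
eef_rot: [0.7, 0.714, -0.0, -0.0]
contact_force: [0.1, -0.1, -0.5]
width: 0.0633
time: 21.45
tool_pos: [0.5327, -0.0539, 0.1843]
eef_rot: [0.7, 0.714, 0.002, 0.003]
contact_force: [-0.6, 0.6, -0.2]
width: 0.07
sl 1169 medz 0.1212 rect [530.4 -51.8] [31.  30.9] 25.8 mean [530.3 -51.1]
t 21.58 at [ 0.5328 -0.0539  0.1841] th 1.09 tilt 0.42 w 0.0697 F [-0.6  0.1 -0. ]
   (0.648, -0.24, 0.165, 1.3) 1/2 [-0.0941, 0.0557, 0.0101] [0.0035, 0.0011, -0.0018] rows 3
   (0.648, -0.24, 0.165, 1.3) 2/2 [-0.0942, 0.0556, 0.0098] [0.0035, 0.0011, -0.0018] rows 3
   (0.648, -0.232, 0.066, 1.3) 1/1 [0.008, 0.0002, 0.099] [-0.0, -0.0, -0.0] rows 3
```

View pics/w18.png

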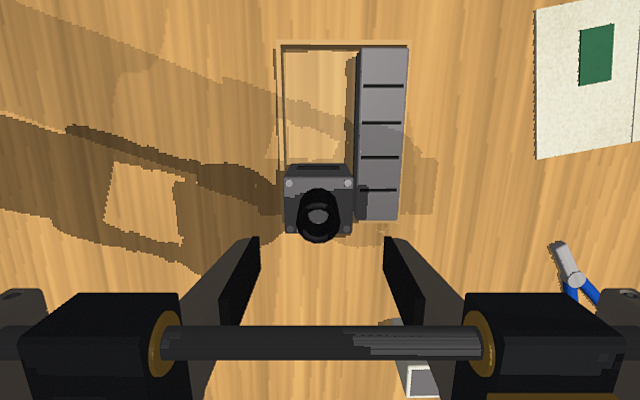

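Sleeve is seated on the spigot (318,215), top at 0.121 as expected. Next the speaker.

```bash
python3 -m crank '[[[-0.03,0.018,0.01,0.003,0.001,0,0.0919],[-0.06,0.036,0.01,0.003,0.001,0,0.0919],[-0.085,0.05,0.01,0.003,0.001,0,0.0919],[-0.094,0.056,0.01,0.003,0.001,0,0.0919]]]' 20 >/dev/null
python3 -m crank '[[[-0.03,0.018,0.01,0.003,0.001,0,0.0919],[-0.06,0.036,0.01,0.003,0.001,0,0.0919],[-0.08,0.048,0.01,0.003,0.001,0,0.0919],[-0.087,0.052,0.01,0.003,0.001,0,0.0919],[-0.087,0.052,0.01,0.003,0.001,0,0.0919]]]' 20 >/dev/null
python3 -c "
from h import *
p,d,K,T=cam('wrist'); save('w19.png',p); P=cloud(d,K,T)
fit('sp',P,*objs['sp'])
plan((.648,-.232,.066,1.3))
"
```

```text
sp 3857 medz 0.079 rect [ 649.5 -231.9] [58.1 40.3] 2.0 mean [ 649.4 -230.6]
t 22.38 at [ 0.6437 -0.235   0.1614] th 0.94 tilt 0.19 w 0.0919 F [0.3 1.1 0.5]
   (0.648, -0.232, 0.066, 1.3) 1/1 [0.0028, 0.0046, 0.0954] [-0.003, -0.0016, -0.0063] rows 3
```

View pics/w19.png

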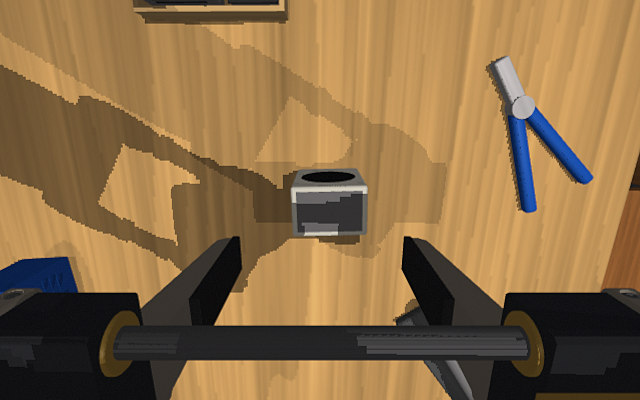

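```bash
python3 -m crank '[[[0.0025,0.0055,0.03,-0.003,-0.002,-0.01,0.0919],[0.0025,0.0055,0.06,-0.003,-0.002,-0.01,0.0919],[0.0025,0.0055,0.085,-0.003,-0.002,-0.01,0.0919],[0.0025,0.0055,0.093,-0.003,-0.002,-0.01,0.0919],[0.0025,0.0055,0.093,-0.003,-0.002,-0.01,0.0919]]]' 20 
python3 -c "
from h import *
plan((.649,-.2325,.066,1.6))
"
```

```text
time: 22.8
tool_pos: [0.6464, -0.2295, 0.0652]
eef_rot: [0.697, 0.717, -0.001, -0.003]
contact_force: [-0.5, 0.7, -0.1]
width: 0.0916
t 22.8 at [ 0.6464 -0.2295  0.0652] th 1.58 tilt 0.38 w 0.0916 F [-0.5  0.7 -0.1]
   (0.649, -0.2325, 0.066, 1.6) 1/1 [-0.0031, 0.0025, -0.0008] [-0.0057, -0.0033, -0.0003] rows 1
```

```bash
python3 -m crank '[[[-0.003,0.0025,-0.001,-0.006,-0.003,0,0.0919],[-0.003,0.0025,-0.001,-0.006,-0.003,0,0.07],[-0.003,0.0025,-0.001,-0.006,-0.003,0,0.05],[-0.003,0.0025,-0.001,-0.006,-0.003,0,0.05],[-0.003,0.0025,-0.001,-0.006,-0.003,0,0.05]]]' 35
python3 -m crank '[[[0,0,0,0,0,0,0.05],[0,0,0,0,0,0,0.05],[0,0,0,0,0,0,0.05],[0,0,0,0,0,0,0.05]]]' 35
python3 -m crank '[[[0,0,-0.015,0,0,0,0.05],[0,0,-0.04,0,0,0,0.05],[0,0,-0.07,0,0,0,0.05],[0,0,-0.1,0,0,0,0.05],[0,0,-0.1,0,0,0,0.05]]]' 35
python3 -m crank '[[[0,0,0,0,0,0,0.05]]]' 35 >/dev/null
python3 -c "
from h import *
plan((.532,.055,.17,1.1))
"
```

```text
time: 23.22
tool_pos: [0.6497, -0.2328, 0.0676]
eef_rot: [0.697, 0.717, 0.0, 0.001]
contact_force: [-0.3, 0.6, -0.2]
width: 0.067
time: 23.55
tool_pos: [0.65, -0.233, 0.0683]
eef_rot: [0.697, 0.717, 0.001, 0.001]
contact_force: [-0.6, 0.3, 4.0]
width: 0.0578
time: 23.97
tool_pos: [0.6532, -0.2347, 0.1772]
eef_rot: [0.697, 0.717, 0.002, 0.008]
contact_force: [1.5, -0.6, -0.6]
width: 0.0576
t 24.05 at [ 0.6534 -0.2349  0.1783] th 1.59 tilt 0.99 w 0.0578 F [-1.3  0.8 -2.5]
   (0.532, 0.055, 0.17, 1.1) 1/2 [0.1466, -0.0567, 0.0021] [0.0075, 0.0042, 0.0042] rows 4
   (0.532, 0.055, 0.17, 1.1) 2/2 [0.1463, -0.0573, 0.0031] [0.0075, 0.0042, 0.0042] rows 4
```

```bash
python3 -m crank '[[[0.035,-0.01,-0.012,0.007,0.004,0.004,0.05],[0.07,-0.02,-0.018,0.007,0.004,0.004,0.05],[0.105,-0.03,-0.018,0.007,0.004,0.004,0.05],[0.14,-0.04,-0.018,0.007,0.004,0.004,0.05],[0.16,-0.045,-0.018,0.007,0.004,0.004,0.05]]]' 35 >/dev/null
python3 -m crank '[[[0.03,-0.008,0,0.006,0.004,0.004,0.05],[0.06,-0.025,0,0.006,0.004,0.004,0.05],[0.09,-0.045,0,0.006,0.004,0.004,0.05],[0.115,-0.06,0,0.006,0.004,0.004,0.05],[0.12,-0.065,0,0.006,0.004,0.004,0.05]]]' 35
python3 -m crank '[[[0,0,0,0,0,0,0.05]]]' 35 >/dev/null
python3 -c "
from h import *
p,d,K,T=cam('wrist'); save('w20.png',p); P=cloud(d,K,T)
fit('tray',P,*objs['tray'])
M,s=cur()
fit('sp',P,M[0,3],M[1,3],.031,M[2,3],M[2,3]+.02)
plan((.532,.054,.12,1.1))
"
```

```text
time: 24.88
tool_pos: [0.5304, 0.0496, 0.1907]
eef_rot: [0.698, 0.716, -0.0, -0.003]
contact_force: [-0.1, 0.0, -1.8]
width: 0.0579
tray 1175 medz 0.0286 rect [ 5.516e+02 -5.000e-01] [118.1 167.9] 1.1 mean [556.2  70.3]
sp 9771 medz 0.2006 rect [529.4  51.9] [61.9 40.9] 1.9 mean [528.9  54.8]
t 25.02 at [0.5291 0.0505 0.1897] th 1.51 tilt 0.49 w 0.0576 F [ 1.2 -0.1 -1.8]
   (0.532, 0.054, 0.12, 1.1) 1/1 [0.0031, 0.0035, 0.0697] [-0.0073, -0.0044, 0.0072] rows 2
```

View pics/w20.png

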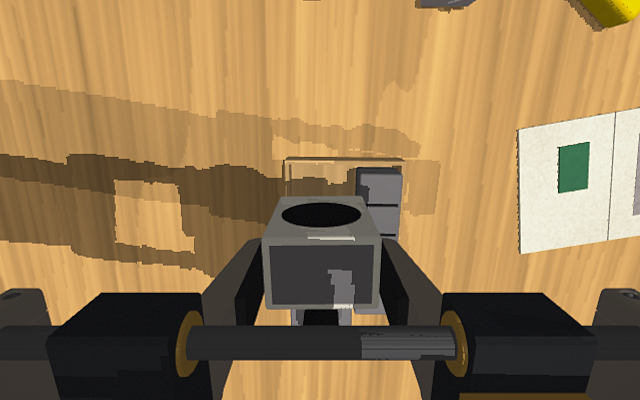

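```bash
python3 -m crank '[[[0.0033,0.0005,0.02,-0.007,-0.004,0.007,0.05],[0.0033,0.0005,0.045,-0.007,-0.004,0.007,0.05],[0.0033,0.0005,0.07,-0.007,-0.004,0.007,0.05],[0.0033,0.0005,0.082,-0.007,-0.004,0.007,0.05],[0.0033,0.0005,0.082,-0.007,-0.004,0.007,0.05]]]' 35 >/dev/null
python3 -m crank '[[[0,0,0,0,0,0,0.05],[0,0,0,0,0,0,0.05]]]' 35 >/dev/null
python3 -c "
from h import *
p,d,K,T=cam('wrist'); save('w21.png',p); P=cloud(d,K,T)
fit('tray',P,*objs['tray'])
M,s=cur()
fit('sp',P,M[0,3],M[1,3],.031,M[2,3]+.005,M[2,3]+.02)
plan((.529,.054,.0735,1.1))
"
```

```text
tray 2586 medz 0.0284 rect [551.8  -0. ] [118.5 167.6] 1.2 mean [547.6  48.8]
sp 9302 medz 0.1155 rect [528.1  54.2] [61.9 40.7] 1.7 mean [527.4  55.9]
t 25.65 at [0.5278 0.053  0.1053] th 1.01 tilt 0.31 w 0.0575 F [-0.4 -0.4 -1.7]
   (0.529, 0.054, 0.0735, 1.1) 1/1 [0.0009, 0.0013, 0.0318] [-0.0054, -0.0008, -0.0016] rows 1
```

View pics/w21.png

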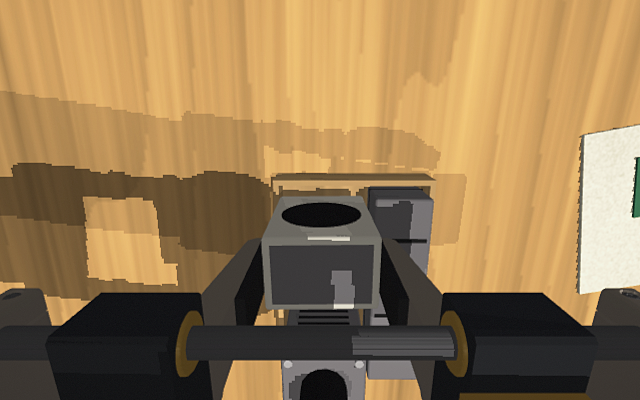

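```bash
python3 -m crank '[[[0.001,0.0013,0.01,-0.005,-0.001,-0.001,0.05],[0.001,0.0013,0.02,-0.005,-0.001,-0.001,0.05],[0.001,0.0013,0.028,-0.005,-0.001,-0.001,0.05],[0.001,0.0013,0.0322,-0.005,-0.001,-0.001,0.05],[0.001,0.0013,0.0322,-0.005,-0.001,-0.001,0.05]]]' 35
python3 -m crank '[[[0,0,0,0,0,0,0.05]]]' 35
python3 -c "
from h import *
p,d,K,T=cam('wrist'); save('w22.png',p); P=cloud(d,K,T)
M,s=cur()
fit('sp',P,M[0,3],M[1,3],.031,M[2,3]+.005,M[2,3]+.02)
plan((.529,.054,.0735,1.1))
"
```

```text
time: 26.07
tool_pos: [0.5286, 0.0542, 0.0731]
eef_rot: [0.7, 0.714, -0.001, -0.001]
contact_force: [-4.5, 0.9, 6.5]
width: 0.0576
time: 26.15
tool_pos: [0.5286, 0.0543, 0.0731]
eef_rot: [0.7, 0.714, -0.001, -0.001]
contact_force: [-0.1, -1.5, 1.2]
width: 0.0576
sp 9362 medz 0.0839 rect [528.8  55.3] [62.  40.7] 1.5 mean [528.5  57.3]
t 26.2 at [0.5286 0.0542 0.0731] th 1.1 tilt 0.13 w 0.0577 F [-0.7 -0.1  2.8]
   (0.529, 0.054, 0.0735, 1.1) 1/1 [-0.0003, 0.0004, -0.0004] [-0.0022, 0.0001, -0.0001] rows 1
```

```bash
python3 -m crank '[[[0,0,0,0,0,0,0.075],[0,0,0,0,0,0,0.075],[0,0,0,0,0,0,0.075],[0,0,0,0,0,0,0.075]]]' 20
python3 -m crank '[[[0,0,-0.03,0,0,0,0.075],[0,0,-0.07,0,0,0,0.075],[0,0,-0.1,0,0,0,0.075],[0,0,-0.1,0,0,0,0.075]]]' 20
python3 -m crank '[[[0,0,0,0,0,0,0.075]]]' 20 >/dev/null
python3 -c "
from h import *
p,d,K,T=cam('wrist'); save('w23.png',p); P=cloud(d,K,T)
fit('sp',P,.529,.055,.05,.07,.095)
plan((.436,.25,.17,1.1),(.436,.260,.07,1.1))
"
```

```text
time: 26.53
tool_pos: [0.5285, 0.0542, 0.0729]
eef_rot: [0.7, 0.714, -0.001, -0.001]
contact_force: [0.1, 1.4, 0.0]
width: 0.0749
time: 26.87
tool_pos: [0.5331, 0.0538, 0.1802]
eef_rot: [0.7, 0.714, 0.003, 0.004]
contact_force: [0.7, 0.2, 1.0]
width: 0.075
sp 3552 medz 0.0839 rect [528.3  55.5] [58.2 40. ] 1.1 mean [528.4  57.1]
t 27.0 at [0.5342 0.0537 0.1817] th 1.1 tilt 0.8 w 0.0749 F [ 0.2 -1.   0.4]
   (0.436, 0.25, 0.17, 1.1) 1/2 [0.0991, -0.0473, 0.005] [0.0069, 0.0011, 0.0] rows 3
   (0.436, 0.25, 0.17, 1.1) 2/2 [0.0991, -0.0473, 0.0054] [0.0069, 0.0011, 0.0] rows 3
   (0.436, 0.26, 0.07, 1.1) 1/1 [0.01, 0.0002, 0.1] [-0.0, -0.0, 0.0] rows 3
```

View pics/w23.png

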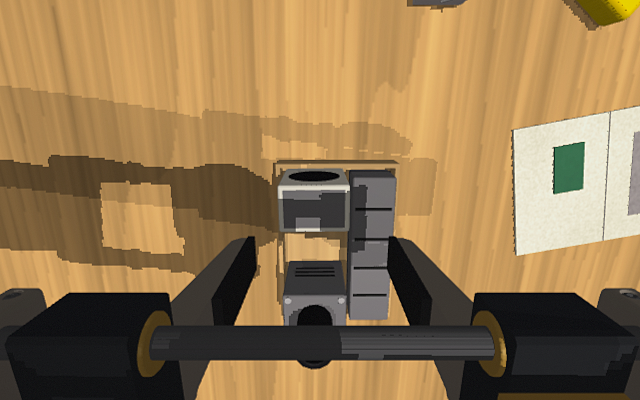

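```bash
python3 -m crank '[[[0.03,-0.015,0.005,0.007,0.001,0,0.075],[0.065,-0.03,0.005,0.007,0.001,0,0.075],[0.09,-0.043,0.005,0.007,0.001,0,0.075],[0.099,-0.047,0.005,0.007,0.001,0,0.075]]]' 20 >/dev/null
python3 -m crank '[[[0.03,-0.014,0.005,0.007,0.001,0,0.075],[0.06,-0.028,0.005,0.007,0.001,0,0.075],[0.085,-0.038,0.005,0.007,0.001,0,0.075],[0.092,-0.041,0.005,0.007,0.001,0,0.075],[0.092,-0.041,0.005,0.007,0.001,0,0.075]]]' 20 >/dev/null
python3 -m crank '[[[0,0,0,0,0,0,0.075]]]' 20 >/dev/null
python3 -c "
from h import *
p,d,K,T=cam('wrist'); save('w24.png',p); P=cloud(d,K,T)
fit('jar',P,*objs['jar']);fit('spool',P,*objs['spool'])
plan((.436,.260,.07,1.1))
"
```

```text
jar 3799 medz 0.0848 rect [436.4 259.6] [54.8 48.9] 0.0 mean [436.4 261.8]
spool 2334 medz 0.0448 rect [521.8 255.9] [47.5 47.7] 55.6 mean [521.5 256.6]
t 27.88 at [0.4391 0.2451 0.1671] th 1.38 tilt 0.37 w 0.075 F [-0.6 -0.1  0.4]
   (0.436, 0.26, 0.07, 1.1) 1/1 [0.0151, -0.0021, 0.0971] [-0.0063, 0.001, 0.0049] rows 3
```

View pics/w24.png

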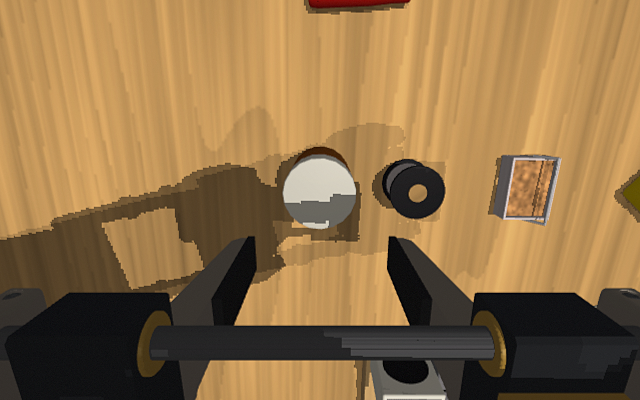

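```bash
python3 -m crank '[[[0.017,-0.002,0.02,-0.006,0.001,0.005,0.075],[0.017,-0.002,0.035,-0.006,0.001,0.005,0.075],[0.017,-0.002,0.045,-0.006,0.001,0.005,0.075],[0.017,-0.002,0.045,-0.006,0.001,0.005,0.075]]]' 20
python3 -c "
from h import *
p,d,K,T=cam('wrist'); save('w25.png',p); P=cloud(d,K,T)
fit('jar',P,.436,.26,.045,.078,.092)
plan((.436,.2617,.07,1.1))
"
```

```text
time: 28.22
tool_pos: [0.4353, 0.2603, 0.1196]
eef_rot: [0.701, 0.713, -0.002, -0.001]
contact_force: [-0.0, -0.7, -0.3]
width: 0.0749
jar 5850 medz 0.0847 rect [436.3 262.9] [55.2 54.9] 60.3 mean [436.3 264.4]
t 28.27 at [0.4361 0.2606 0.121 ] th 1.01 tilt 0.18 w 0.0747 F [ 0.  -0.3 -0.1]
   (0.436, 0.2617, 0.07, 1.1) 1/1 [0.0011, 0.0, 0.051] [-0.0029, 0.0011, -0.0015] rows 2
```

View pics/w25.png

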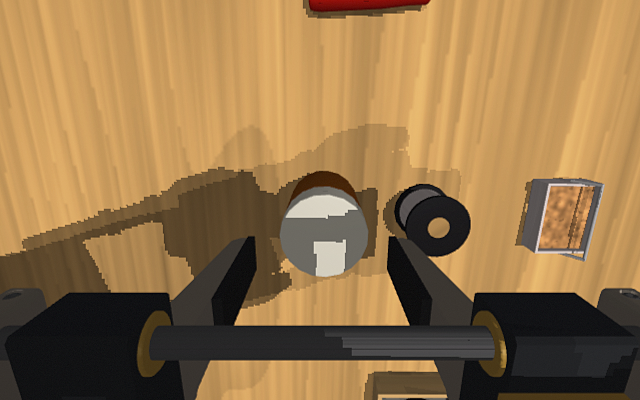

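```bash
python3 -m crank '[[[0.0016,0,0.015,-0.003,0.001,-0.001,0.075],[0.0016,0,0.035,-0.003,0.001,-0.001,0.075],[0.0016,0,0.047,-0.003,0.001,-0.001,0.075],[0.0016,0,0.05,-0.003,0.001,-0.001,0.075],[0.0016,0,0.05,-0.003,0.001,-0.001,0.075]]]' 20
python3 -m crank '[[[0,0.001,0,0,0,0,0.075],[0,0.001,0,0,0,0,0.05],[0,0.001,0,0,0,0,0.05],[0,0.001,0,0,0,0,0.05],[0,0.001,0,0,0,0,0.05]]]' 30
python3 -m crank '[[[0,0,0,0,0,0,0.05],[0,0,0,0,0,0,0.05]]]' 30
python3 -c "
from h import *
plan((.436,.2617,.07,1.1))
"
```

```text
time: 28.68
tool_pos: [0.4362, 0.2616, 0.0711]
eef_rot: [0.701, 0.713, -0.0, -0.0]
contact_force: [-1.0, -0.4, 0.6]
width: 0.0749
time: 29.1
tool_pos: [0.4376, 0.2619, 0.0718]
eef_rot: [0.701, 0.713, 0.0, 0.0]
contact_force: [-1.9, -0.7, 2.0]
width: 0.0553
time: 29.27
tool_pos: [0.4376, 0.2619, 0.0719]
eef_rot: [0.701, 0.713, 0.0, 0.0]
contact_force: [-0.7, 0.1, 1.2]
width: 0.0558
t 29.27 at [0.4376 0.2619 0.0719] th 1.03 tilt 0.04 w 0.0558 F [-0.7  0.1  1.2]
   (0.436, 0.2617, 0.07, 1.1) 1/1 [-0.0001, -0.0016, 0.0019] [0.0007, -0.0, -0.0012] rows 1
```

```bash
python3 -m crank '[[[0,0,-0.015,0,0,0,0.05],[0,0,-0.04,0,0,0,0.05],[0,0,-0.07,0,0,0,0.05],[0,0,-0.1,0,0,0,0.05],[0,0,-0.1,0,0,0,0.05]]]' 30
python3 -m crank '[[[0,0,0,0,0,0,0.05]]]' 30 >/dev/null
python3 -c "
from h import *
plan((.530,.006,.17,1.1))
"
```

```text
time: 29.68
tool_pos: [0.441, 0.2631, 0.1781]
eef_rot: [0.701, 0.714, 0.005, 0.003]
contact_force: [2.0, 0.8, -1.3]
width: 0.0552
t 29.77 at [0.4411 0.2631 0.1783] th 1.05 tilt 0.72 w 0.0555 F [ 0.8 -0.4 -3.1]
   (0.53, 0.006, 0.17, 1.1) 1/2 [-0.1294, 0.0421, 0.0042] [0.006, -0.0017, -0.0004] rows 4
   (0.53, 0.006, 0.17, 1.1) 2/2 [-0.1294, 0.042, 0.0042] [0.006, -0.0017, -0.0004] rows 4
```

```bash
python3 -m crank '[[[-0.03,0.01,0.002,0.006,-0.002,0,0.05],[-0.065,0.021,0.002,0.006,-0.002,0,0.05],[-0.1,0.032,0.002,0.006,-0.002,0,0.05],[-0.125,0.04,0.002,0.006,-0.002,0,0.05],[-0.13,0.042,0.002,0.006,-0.002,0,0.05]]]' 30 >/dev/null
python3 -m crank '[[[-0.03,0.01,0.002,0.006,-0.002,0,0.05],[-0.065,0.021,0.002,0.006,-0.002,0,0.05],[-0.095,0.031,0.002,0.006,-0.002,0,0.05],[-0.113,0.037,0.002,0.006,-0.002,0,0.05],[-0.113,0.037,0.002,0.006,-0.002,0,0.05]]]' 30 >/dev/null
python3 -m crank '[[[0,0,0,0,0,0,0.05],[0,0,0,0,0,0,0.05]]]' 30 >/dev/null
python3 -c "
from h import *
p,d,K,T=cam('wrist'); save('w26.png',p); P=cloud(d,K,T)
M,s=cur()
fit('tray',P,*objs['tray']);fit('sp',P,.529,.055,.05,.07,.093)
fit('jar',P,M[0,3],M[1,3],.04,M[2,3]+.007,M[2,3]+.02)
plan((.530,.003,.12,1.1))
"
```

```text
tray 1337 medz 0.0287 rect [551.2  17.7] [118.6 131.1] 0.8 mean [552.5  60.8]
sp 4076 medz 0.084 rect [528.4  55. ] [58.2 40.3] 1.4 mean [528.6  56.8]
jar 10413 medz 0.1827 rect [527.4  19.9] [69.  56.9] 31.5 mean [523.4  19.2]
t 30.82 at [0.5235 0.0162 0.17  ] th 0.68 tilt 0.39 w 0.0552 F [-0.5  0.9 -1. ]
   (0.53, 0.003, 0.12, 1.1) 1/1 [-0.0132, 0.0067, 0.05] [-0.0064, 0.0022, -0.0074] rows 2
```

View pics/w26.png

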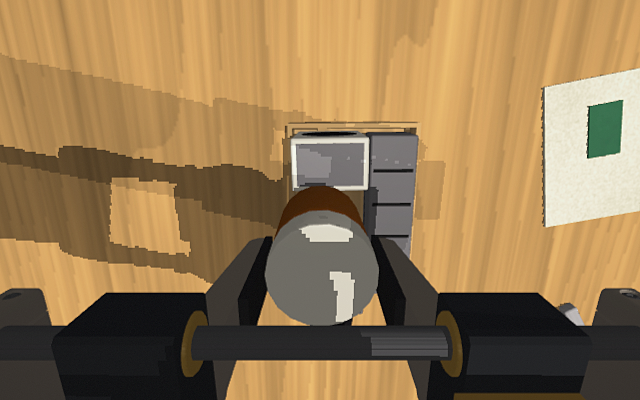

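```bash
python3 -m crank '[[[-0.005,0.003,0,-0.006,0.002,-0.007,0.05],[-0.013,0.0067,0.01,-0.006,0.002,-0.007,0.05],[-0.013,0.0067,0.028,-0.006,0.002,-0.007,0.05],[-0.013,0.0067,0.03,-0.006,0.002,-0.007,0.05],[-0.013,0.0067,0.03,-0.006,0.002,-0.007,0.05]]]' 30 >/dev/null
python3 -m crank '[[[0,0,0,0,0,0,0.05]]]' 30 >/dev/null
python3 -c "
from h import *
p,d,K,T=cam('wrist'); save('w27.png',p); P=cloud(d,K,T)
M,s=cur()
fit('tray',P,*objs['tray']);fit('sp',P,.529,.055,.05,.07,.093)
q=P.reshape(-1,3); z0=M[2,3]; m=(abs(q[:,0]-M[0,3])<.02)&(abs(q[:,1]-M[1,3])<.04)&(q[:,2]>z0+.008)&(q[:,2]<z0+.018); q=q[m]
k=q[abs(q[:,0]-M[0,3])<.004]; print('jar y range',k[:,1].min(),k[:,1].max(),'z',np.median(q[:,2]))
plan((.530,.003,.0765,1.1))
"
```

```text
tray 1531 medz 0.0288 rect [551.3  17.4] [118.5 131.5] 1.0 mean [550.5  58.1]
sp 6110 medz 0.084 rect [528.7  45.1] [57.9 60.2] 2.0 mean [528.2  53.8]
jar y range -0.02382581121960138 0.03234188510167453 z 0.15144021121038154
t 31.37 at [0.5289 0.0035 0.1383] th 1.11 tilt 0.25 w 0.0553 F [ 0.   0.6 -2.8]
   (0.53, 0.003, 0.0765, 1.1) 1/1 [-0.0006, 0.0014, 0.0618] [-0.0043, -0.0008, 0.0002] rows 2
```

View pics/w27.png

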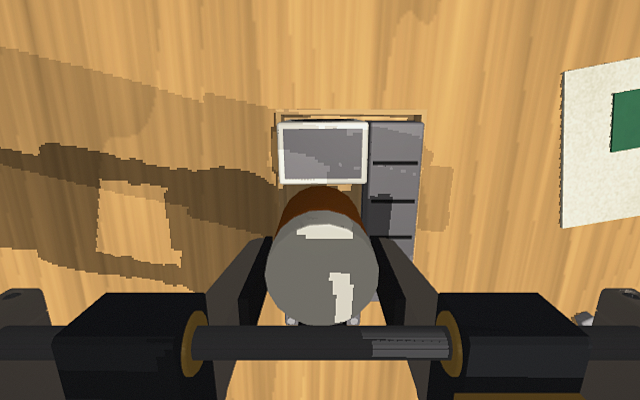

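```bash
python3 -m crank '[[[-0.0004,0.0012,0.012,-0.004,-0.001,0,0.05],[-0.0004,0.0012,0.022,-0.004,-0.001,0,0.05],[-0.0004,0.0012,0.028,-0.004,-0.001,0,0.05],[-0.0004,0.0012,0.028,-0.004,-0.001,0,0.05]]]' 30
python3 -m crank '[[[0,0,0,0,0,0,0.05]]]' 30
python3 -c "
from h import *
p,d,K,T=cam('wrist'); save('w28.png',p); P=cloud(d,K,T)
M,s=cur()
q=P.reshape(-1,3); z0=M[2,3]; m=(abs(q[:,0]-M[0,3])<.02)&(abs(q[:,1]-M[1,3])<.04)&(q[:,2]>z0+.008)&(q[:,2]<z0+.018); q=q[m]
k=q[abs(q[:,0]-M[0,3])<.004]; print('jar y range',k[:,1].min(),k[:,1].max(),'z',np.median(q[:,2]))
fit('sp',P,.529,.06,.035,.078,.093)
plan((.530,.0032,.0765,1.1))
"
```

```text
time: 31.7
tool_pos: [0.5287, 0.0035, 0.1087]
eef_rot: [0.7, 0.714, -0.001, -0.001]
contact_force: [0.1, -0.1, -2.0]
width: 0.0551
time: 31.78
tool_pos: [0.5287, 0.0036, 0.1087]
eef_rot: [0.7, 0.714, -0.001, -0.001]
contact_force: [-0.3, -0.8, -2.0]
width: 0.0552
jar y range -0.02303139042957142 0.03228788215333756 z 0.12178903537251372
sp 7898 medz 0.084 rect [528.5  49.8] [58.3 50.2] 1.1 mean [528.4  54.5]
t 31.83 at [0.5286 0.0036 0.1087] th 1.12 tilt 0.22 w 0.0551 F [ 0.2 -0.4 -0.5]
   (0.53, 0.0032, 0.0765, 1.1) 1/1 [-0.0004, 0.0015, 0.0321] [-0.0039, -0.0007, 0.0004] rows 1
```

View pics/w28.png

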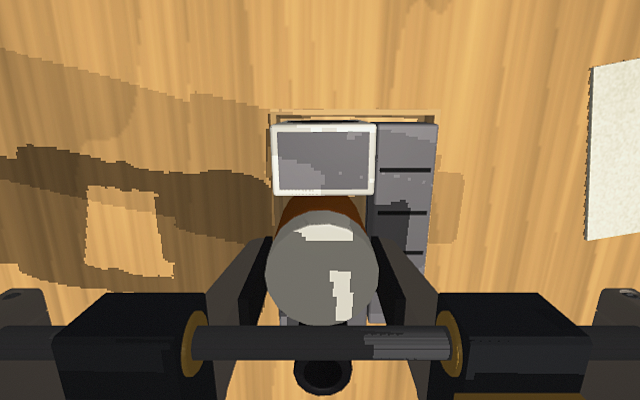

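Centre 4.6 mm, gap runs −27 to 35 mm (centre 4). Continue slowly.

```bash
python3 -m crank '[[[-0.0006,0.0015,0.008,-0.004,-0.001,0,0.05],[-0.0006,0.0015,0.015,-0.004,-0.001,0,0.05],[-0.0006,0.0015,0.020,-0.004,-0.001,0,0.05],[-0.0006,0.0015,0.020,-0.004,-0.001,0,0.05]]]' 30
python3 -c "
from h import *
plan((.530,.0032,.0767,1.1))
"
```

```text
time: 32.17
tool_pos: [0.5289, 0.0033, 0.087]
eef_rot: [0.7, 0.714, -0.001, -0.001]
contact_force: [-0.3, 0.1, -2.2]
width: 0.0551
t 32.17 at [0.5289 0.0033 0.087 ] th 1.12 tilt 0.16 w 0.0551 F [-0.3  0.1 -2.2]
   (0.53, 0.0032, 0.0767, 1.1) 1/1 [-0.0001, 0.0012, 0.0103] [-0.0027, -0.0004, 0.0004] rows 1
```

```bash
python3 -m crank '[[[0,0.001,0.004,-0.003,0,0,0.05],[0,0.001,0.008,-0.003,0,0,0.05],[0,0.001,0.0103,-0.003,0,0,0.05],[0,0.001,0.0103,-0.003,0,0,0.05]]]' 30
python3 -m crank '[[[0,0,0,0,0,0,0.05]]]' 30
python3 -c "
from h import *
p,d,K,T=cam('wrist'); save('w29.png',p); P=cloud(d,K,T)
M,s=cur()
q=P.reshape(-1,3); z0=M[2,3]; m=(abs(q[:,0]-M[0,3])<.02)&(abs(q[:,1]-M[1,3])<.04)&(q[:,2]>z0+.009)&(q[:,2]<z0+.018); q=q[m]
k=q[abs(q[:,0]-M[0,3])<.004]; print('jar y range',k[:,1].min(),k[:,1].max(),'z',np.median(q[:,2]))
plan((.530,.0032,.0765,1.1))
"
```

```text
time: 32.5
tool_pos: [0.5299, 0.0033, 0.0769]
eef_rot: [0.7, 0.714, 0.0, -0.0]
contact_force: [-1.5, -0.4, 0.1]
width: 0.055
time: 32.58
tool_pos: [0.53, 0.0032, 0.077]
eef_rot: [0.7, 0.714, 0.0, -0.0]
contact_force: [0.5, -0.4, -1.9]
width: 0.0556
jar y range -0.023718747263077877 0.03201291967913255 z 0.09000692146232248
t 32.63 at [0.5301 0.0032 0.0769] th 1.13 tilt 0.03 w 0.0553 F [ 0.2  0.1 -1.1]
   (0.53, 0.0032, 0.0765, 1.1) 1/1 [-0.0, -0.0001, 0.0004] [0.0005, -0.0003, 0.0005] rows 1
```

```bash
python3 -m crank '[[[0,0,0.0005,0,0,0,0.075],[0,0,0.0005,0,0,0,0.075],[0,0,0.0005,0,0,0,0.075],[0,0,0.0005,0,0,0,0.075],[0,0,0.0005,0,0,0,0.075]]]' 10
python3 -m crank '[[[0,0,-0.015,0,0,0,0.075],[0,0,-0.04,0,0,0,0.075],[0,0,-0.08,0,0,0,0.075],[0,0,-0.11,0,0,0,0.075],[0,0,-0.11,0,0,0,0.075]]]' 10
python3 -c "
from h import *
plan((.45,.2,.25,1.1))
"
```

```text
time: 33.05
tool_pos: [0.5302, 0.0032, 0.0766]
eef_rot: [0.7, 0.714, 0.0, 0.0]
contact_force: [0.9, 0.4, -0.7]
width: 0.0753
time: 33.47
tool_pos: [0.5343, 0.0023, 0.1941]
eef_rot: [0.7, 0.714, 0.004, 0.006]
contact_force: [1.2, -0.4, 1.0]
width: 0.0753
t 33.47 at [0.5343 0.0023 0.1941] th 1.13 tilt 0.79 w 0.0753 F [ 1.2 -0.4  1. ]
   (0.45, 0.2, 0.25, 1.1) 1/2 [0.0996, -0.0398, -0.0288] [0.0067, 0.0014, 0.0003] rows 3
   (0.45, 0.2, 0.25, 1.1) 2/2 [0.0996, -0.04, -0.0284] [0.0067, 0.0014, 0.0003] rows 3
```

```bash
python3 -m crank '[[[-0.03,0,-0.02,0.006,0,0,0.075],[-0.06,0,-0.03,0.006,0,0,0.075],[-0.08,0,-0.03,0.006,0,0,0.075],[-0.08,0,-0.03,0.006,0,0,0.075],[-0.08,0,-0.03,0.006,0,0,0.075]]]' 10
python3 -c "
from h import *
p,d,K,T=cam('wrist'); save('w30.png',p); P=cloud(d,K,T)
fit('tray',P,*objs['tray']);fit('sp',P,.529,.06,.04,.079,.088);fit('jar',P,.53,.004,.035,.086,.096);fit('gen',P,.53,-.052,.04,.072,.080);fit('sl',P,.5304,-.052,.025,.113,.13);fit('bat',P,.585,-.003,.09,.042,.053)
plan((.45,.25,.25,1.1))
"
```

```text
time: 33.88
tool_pos: [0.5353, -0.078, 0.2239]
eef_rot: [0.701, 0.713, 0.002, 0.003]
contact_force: [-0.3, 0.5, -1.7]
width: 0.0748
tray 1717 medz 0.0286 rect [551.4  -1. ] [118.5 168.3] 0.9 mean [558.1   5.1]
sp 3768 medz 0.084 rect [528.5  47.9] [58.1 54. ] 1.3 mean [528.3  54.7]
jar 3458 medz 0.0898 rect [528.9   4. ] [55.  55.1] 63.9 mean [529.    4.4]
gen 1925 medz 0.0777 rect [530.3 -52.6] [58.1 49.8] 1.1 mean [530.6 -47.8]
sl 810 medz 0.1215 rect [530.2 -52.1] [31.  30.7] 89.9 mean [530.2 -51.7]
bat 6632 medz 0.0478 rect [552.7  -0.9] [103.  148.9] 1.0 mean [582.6   4.5]
t 33.93 at [ 0.5351 -0.0771  0.2236] th 1.1 tilt 0.38 w 0.0747 F [ 0.2  0.3 -0.9]
   (0.45, 0.25, 0.25, 1.1) 1/2 [0.1643, -0.0393, -0.0138] [0.0032, 0.0009, -0.0] rows 5
   (0.45, 0.25, 0.25, 1.1) 2/2 [0.1643, -0.0394, -0.0135] [0.0032, 0.0009, -0.0] rows 5
```

View pics/w30.png

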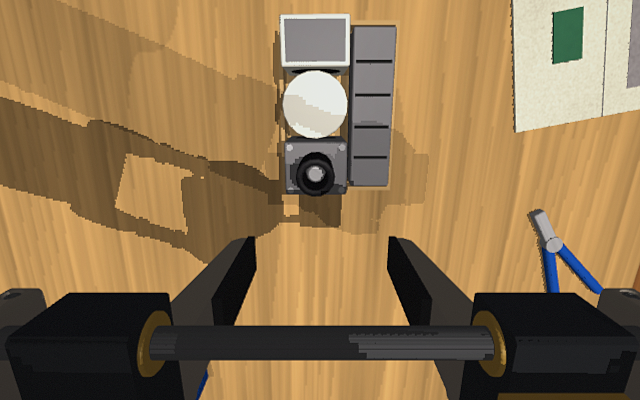

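```bash
python3 -c "
from h import *
p,d,K,T=cam('side'); P=cloud(d,K,T); save('side9.png',cv2.resize(p[130:330,210:500],None,fx=2.7,fy=2.7))
fit('spool',P,*objs['spool']);fit('tin',P,*objs['tin'])
print(status.get_state()['joint_velocities'].round(3))"
```

```text
spool 134 medz 0.0434 rect [522.4 253.3] [48.3 44.5] 57.3 mean [521.1 251.3]
tin 197 medz 0.0157 rect [635.8 252.1] [66.6 47.2] 89.9 mean [636.  253.7]
[ 0.013 -0.001  0.002 -0.001 -0.001 -0.001]
```

View pics/side9.png

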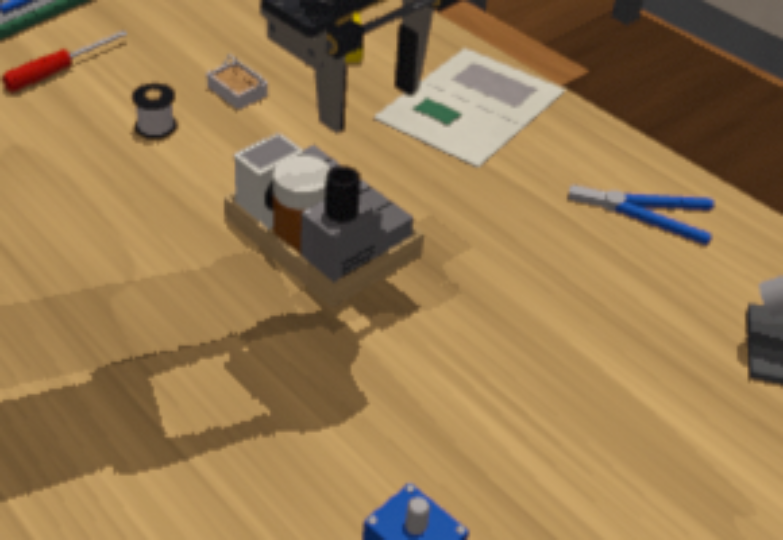

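The side view shows all four items standing upright in the tray with the sleeve on the generator. The gripper is clear, and the spool and tin haven't moved. Handing in.

```bash
python3 -m crank '[[[0,0,0,0,0,0,0.075],[0,0,0,0,0,0,0.075]]]' 10
python3 -c "
from rig import arm
print(arm.job_done())"
```

```text
time: 34.15
tool_pos: [0.5347, -0.0754, 0.2228]
eef_rot: [0.699, 0.715, 0.001, 0.002]
contact_force: [0.7, -0.4, 0.0]
width: 0.0749
the job is handed in; nothing more can be done
None
```

The radio kit is packed and the job was handed in at about 34 s of the 72 s allowed. No verdict came back. The battery case lies along the tray's far side, with the grey generator, the flux jar and the speaker in a row beside it. The black sleeve is pushed down onto the spigot; the blue generator look-alike was left alone.

- **In the tray:** the last wrist-camera depth check showed the tops of all four at their own height plus the 5 mm floor, so each stands flat. The readings ran about 0.8 mm high throughout.
- **Sleeve:** it sits about 0.5 mm off the generator's axis. Its top is at 121 mm, which is where it should be when fully seated.
- **Bystanders:** the side camera put the spool and sponge tin within about 1 mm of their starting positions. The screwdriver I only checked by eye in the picture, where it looked undisturbed.
- **What went wrong:** the battery case first caught on the tray's far wall, with about 57 N at the wrist, and turned in the grip. I lifted it, moved it inward, released it flat and pushed it back towards the wall, leaving about a 2 mm gap.
- **What disagreed:** the top camera and the wrist camera differed by about 3 mm in y, so I measured every placement with the wrist camera. In the last check the outline fits for the battery case and speaker had merged with neighbouring items. For those two I relied on earlier fits and the pictures.

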